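Set the sprung-button post rest and lay the saddle post in it

TASK

On the blue post stand, draw the sliding V head up by its black block until the red sprung button pops out through the hole in the aluminium plate and holds it up; feel for the stop and do not force the button against the hole, then let go of the head. Then lay the saddle post from the wooden block into both V rests, its middle half-way between them. Leave the other things on the bench where they are.

Things in the scene. Friction and masses are not known exactly. Their poses are not given: they have to be found in the camera images.
- stand: Post stand, fixed: steel plate 110 x 260 x 12 mm with two blue square posts (34 mm), each under a black V rest. Origin: plate's underside centre, on the bench; z up; y points from the fixed post (y = -100 mm) to the telescoping post (y = +100 mm; blue sleeve 135 mm high). V notches: 90 degrees, 42 mm wide, 26 mm long, running along y. Fixed V's bottom 238 mm above the bench.
- riser_grip (a point): Centre of the solid black grip block of the sliding V head: 50 mm along the stand's x, 26 mm along its y, 25 mm high. The V stands on top: notch bottom 12.5 mm, V tips 34 mm above this point. At the start it is 169.5 mm above the bench, the block's underside 22 mm above the sleeve. Axes as the stand's. Drawn straight up by pinching the block.
- riser (a joint): How far the V head is drawn up, m: 0 fully down (start), grows upward. With its tube it weighs 0.35 to 0.6 kg and slides with 1.5 to 4 N of drag (more when faster); let go unlatched it sinks back to 0. The button clicks at a rise somewhere from 44 to 66 mm (not exactly known: feel or watch for it); then a hard stop follows within 4 mm and, let go, the head settles up to 4 mm and stays.
- post_mid (a point): Saddle post: bare aluminium round tube, 27.2 mm across, 300 mm long, 0.2 to 0.4 kg, dark clamp head (24 x 40 x 24 mm) at its +x end, black band at the other. This point is on the tube's axis, mid-length; x is the tube's axis. Starts lying level on the wooden block, axis 40 mm above the bench.
- block: Low wooden block, fixed, 200 x 70 mm, base 8 mm thick, with two V notches (24 mm long, tips 42 mm above the bench) 75 mm either side of its centre, in which the saddle post lies along the block's x axis; between them there is free room beside the post down to the base. Origin: underside centre.
- rest_mid (a point): Where the saddle post's middle belongs: half-way between the two V rests, on the axis of a post lying in both of them (258 mm above the bench, give or take 5 mm). Its y axis runs along the post to be laid there; the clamp head may point either way.
- tape: Yellow tape roll lying flat, 80 mm across, 24 mm high. Bystander. Origin: underside.
- grease: Grease can, 56 mm across, 75 mm high. Bystander. Origin: underside.
- oil: Oil bottle, 52 mm across, 150 mm high. Bystander. Origin: underside.
- bolts: Glass jar, 72 mm across, 90 mm high. Bystander. Origin: underside.
- pedal: Bicycle pedal, 95 x 80 x 22 mm. Bystander. Origin: underside.
- spanner: Spanner lying on the bench. Bystander.
- driver: Screwdriver lying on the bench. Bystander.
- sleeve (a point): Telescoping post's axis at bench height, axes as the stand's. An aluminium plate, clamped by hand at an uncertain height, is its +x face (outer face at x = +16 mm, 4 mm thick) with one hole 11 mm high, 12 mm wide, centre 95 to 115 mm up. Behind it in the tube a red sprung button (8 mm, round nose, 4 N) pops 7 mm out of the hole and locks the head. Over 35 N between button and plate damages it.

How it is judged:
By the outcome, as a careful person would: the job done as asked, in the order asked, and still so for the second after the job is handed in, with the robot touching nothing.
It also fails if it takes over 72 s, if anything falls off the work surface, if the arm or the gripper's body presses on something with over 40 N, if the wrist force passes 120 N, or if a joint passes its speed limit or range.

ROBOT

A 7-joint arm with a two-finger parallel gripper is mounted at the origin on the work surface. World frame = base frame: x ahead of the robot, y to its left, z up, the work surface at z = 0. Lengths are in m, angles in rad, forces in N, time in s.
With the tool pointing down it reaches from about 0.35 to 0.9 m from the base axis. Payload 19.9 kg.
Tool frame: the origin (TCP) lies at the very end of the fingers, on their centre line; the grasp point (between the pads) lies tcp_to_grasp behind it (tcp_to_grasp is the distance from the TCP to the grasp point, in m); z points along the fingers, x is the direction in which the jaws open and shut, and the axes are right-handed (so a half turn about z gives the same grasp; the last joint's range is limited). The gripper opens to 94 mm and grips with 3 to 60 N. Pads are 16 mm wide; open, the fingers measure 119 mm over their backs; the gripper's body (75 mm by 177 mm) begins 78 mm behind the grasp point.
Start: joints at [-1.365, 0.417, -0.01, 1.614, 0.005, 1.111, -0.053], TCP at [0.153, 0.606, 0.205] pointing down, gripper open.
Joint ranges: [-2.81, 2.81], [-0.39, 2.02], [-1.27, 1.25], [0.06, 2.57], [-1.19, 4.33], [0.19, 2], [-2.82, 2.82]. Speed limits (rad/s): [1.89, 1.89, 2.39, 2.39, 3.01, 3.01, 3.01].

INTERFACE

Orientations are given as a unit quaternion [w, x, y, z].
In Python, from station import observe, get_image, camera_info, sign_off, tcp_to_grasp gives the robot as it stands. The module is installed in compiled form; this text tells all that it offers.
- The arm moves only by the tool jog_arm, never from a script. Its argument "moves" is one flat list of numbers, 7 for each row, row after row: the shift along the tool's x, y, z in m, then the turn, a rotation vector about the tool's x, y, z in rad, then the closure, from 0 (fully open) to 1 (shut). A call has 1 to 8 rows; each row shifts and turns the commanded pose from where the row before left it, along the tool's axes as they then stand; what a row does not reach is not made up. A row lasts 1/10 s, in which the tool goes at most 50 mm and 8.59 degrees, less where a joint would pass 70% of its speed; a pose out of reach is approached as far as the arm can. A call is refused whole if a number of a shift passes 0.05 or a number of a turn 0.15, either way. A call with a gripper value outside its range is refused whole. The fingers move at their own pace and stop on an object; "newtons" is the grip in N (left out, the last holds). Time passes only in rows, so rows that do not move let the fingers close. It gives the time, the measured TCP pose, the force and the opening at its end, in the units of the state.
- observe(): the state, without advancing time (a new reading comes with each control period).
- get_image(name): name is "side" or "top"; returns (picture, depth): 400x640x3 uint8, red, green, blue; 400x640 float32, m along the optical axis (not along the pixel's ray), 0 where there is no reading.
- camera_info(name): a dict with "mtx" (3x3 intrinsics, pixels), "dist_coeffs" ([k1, k2, p1, p2, k3] as OpenCV has them; the pictures are not rectified), "R" (3x3) and "t" (3): a world point X has camera coordinates R X + t. Camera axes: x right, y down, z forward; pixel columns grow to the right and rows downward; lengths in m; the calibration is good to about 2 mm. A picture is of the moment at which its call begins. camera_info takes no time and is no camera call.
- sign_off(): hands the job in, once; it reports no verdict.
The state is a dict: "clock": time; "qpos": joint angles; "dq": joint speeds; "effort": joint torques, N m; "position": TCP position; "tcp_rot": TCP orientation; "contact_force": force on the tool from outside, world axes, zero at the start; "wrist_torque": the same for the moment, N m; "opening": opening from 0.0 (shut) to 1.0 (fully open).
Only numpy, scipy, OpenCV 4.12 (cv2) and the standard library are available. Lean on these libraries where they do the work, as an engineer would, in place of code of your own. Each camera call takes 0.05 s, during which the arm holds its last target.

## Working session

There is one attempt and no reset: what is moved stays moved. The work goes in short steps, Python scripts to look and compute and a tool call to move; the robot and the scene stay as the last step left them, time stands still between calls to the robot, and variables do not carry over. Pictures are saved under pics/ and viewed, and the job is handed in when it is done.

Besides the shell and the picture viewer there is one more tool, called after "Call:" as a command line: name --argument value ..., lists and objects as JSON in quotes. jog_arm: Moves the arm, as the interface text tells. Its arguments: {"type":"object","properties":{"moves":{"type":"array"},"newtons":{"type":"number"}},"required":["moves"]}

```bash
mkdir -p pics; cat > h.py <<'E'
import numpy as np, cv2
from station import *
def save(n,f):
    p,d=get_image(n); cv2.imwrite(f'pics/{f}.png',p[:,:,::-1]); np.save(f'pics/{f}.npy',d); return p,d
def w(n,u,v,d):
    c=camera_info(n); K=np.array(c['mtx']); R=np.array(c['R']); t=np.array(c['t'])
    q=cv2.undistortPoints(np.array([[[u,v]]],float),K,np.array(c['dist_coeffs']))[0,0]
    return R.T@(np.array([q[0]*d,q[1]*d,d])-t)
def ray(n,u,v):
    c=camera_info(n); R=np.array(c['R']); t=np.array(c['t']); o=-R.T@t
    r=w(n,u,v,1.)-o; return o,r/np.linalg.norm(r)
def atz(n,u,v,z):
    o,r=ray(n,u,v); return o+r*(z-o[2])/r[2]
def tri(a,b):
    o1,r1=ray(*a);o2,r2=ray(*b)
    s=np.linalg.lstsq(np.c_[r1,-r2],o2-o1,rcond=None)[0]
    p,q=o1+s[0]*r1,o2+s[1]*r2
    return (p+q)/2,np.linalg.norm(p-q)
def proj(n,X):
    c=camera_info(n); R=np.array(c['R'])
    return cv2.projectPoints(np.array(X,float).reshape(-1,3),cv2.Rodrigues(R)[0],np.array(c['t'],float),np.array(c['mtx']),np.array(c['dist_coeffs']))[0][:,0]
def crop(f,x0,y0,x1,y1,s,o):
    i=cv2.imread(f'pics/{f}.png')[y0:y1,x0:x1]; cv2.imwrite(f'pics/{o}.png',cv2.resize(i,None,fx=s,fy=s,interpolation=cv2.INTER_CUBIC))
E
python3 - <<'E'
from h import *
np.set_printoptions(precision=4,suppress=True)
print(observe(),tcp_to_grasp)
for n in('side','top'):
    save(n,n+'0'); c=camera_info(n); print(n,-np.array(c['R']).T@c['t'],np.array(c['R']),c['mtx'],c['dist_coeffs'])
E
```

```text
{'clock': 0.0, 'qpos': array([-1.3655,  0.4179, -0.0103,  1.6142,  0.0047,  1.1107, -0.053 ]), 'dq': array([ 0.0001, -0.0007,  0.0012, -0.0009, -0.0004,  0.0035, -0.001 ]), 'effort': array([ -0.0004, -85.1254,   0.6386, -42.5987,  -0.0488,   0.0188,
         0.0001]), 'position': array([0.1526, 0.6057, 0.2049]), 'tcp_rot': array([ 0.0004,  0.7888,  0.6147, -0.0005]), 'contact_force': array([-0.2545, -0.6072, -0.2163]), 'wrist_torque': array([-0.0803, -0.0053,  0.0586]), 'opening': 1.0020386077189116} 0.0188
side [ 0.1715 -1.4675  1.1386] [[ 0.9559 -0.2936  0.0021]
 [-0.1527 -0.5032 -0.8505]
 [ 0.2508  0.8127 -0.5259]] [[514.6539   0.     310.5476]
 [  0.     514.6539 198.0106]
 [  0.       0.       1.    ]] [-0.0269  0.      0.      0.      0.    ]
top [0.4277 0.0219 1.4806] [[-0.0289 -0.9993  0.0248]
 [-0.9885  0.0249 -0.1491]
 [ 0.1484 -0.0288 -0.9885]] [[376.5037   0.     314.8379]
 [  0.     376.5037 204.4673]
 [  0.       0.       1.    ]] [-0.0015  0.      0.      0.      0.    ]
```

View pics/side0.png

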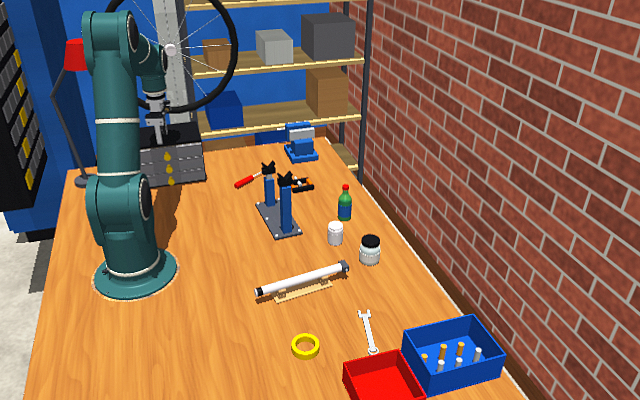

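View pics/top0.png

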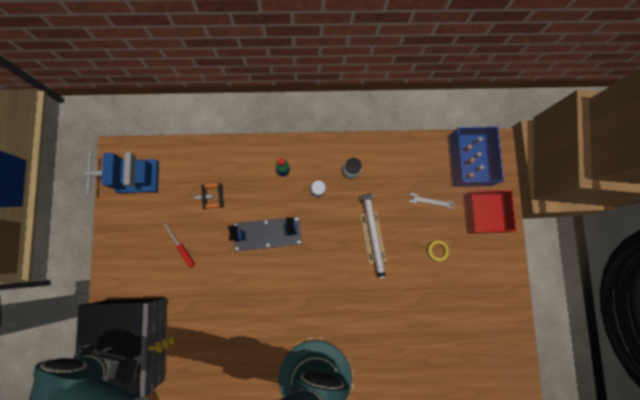

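```bash
python3 - <<'E'
from h import *
crop('side0',225,145,335,245,7,'c1'); crop('side0',240,250,360,310,6,'c2')
crop('top0',215,200,315,265,8,'c3'); crop('top0',340,180,400,290,5,'c4')
E
```

```text
(no output)
```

View pics/c1.png

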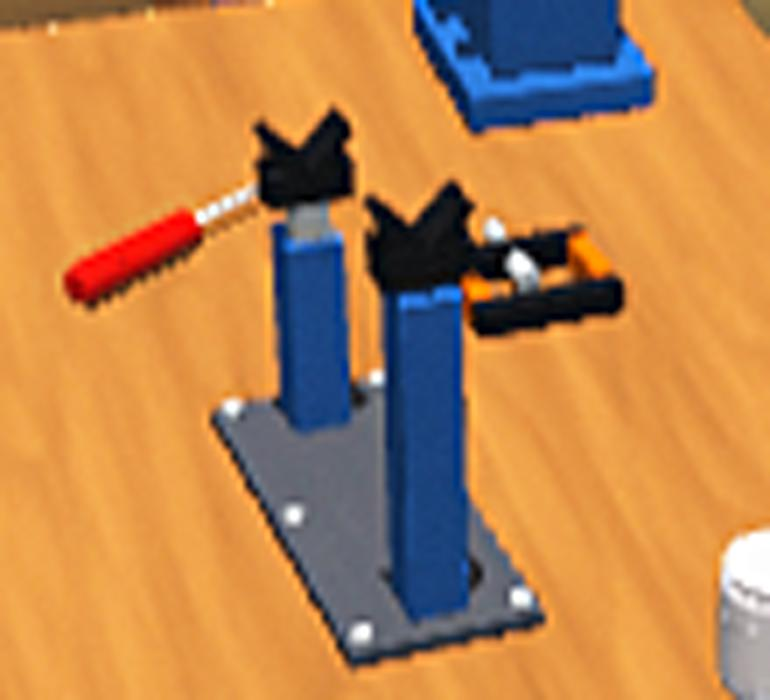

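View pics/c2.png

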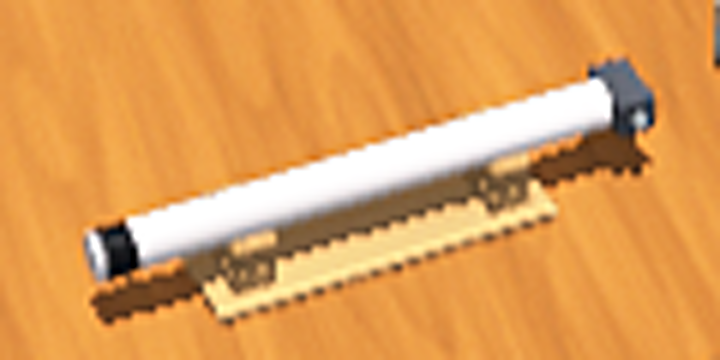

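View pics/c3.png

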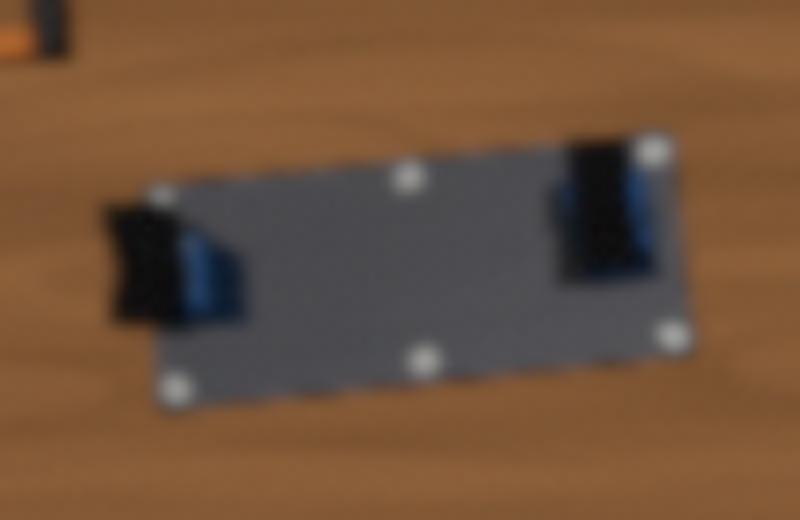

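View pics/c4.png

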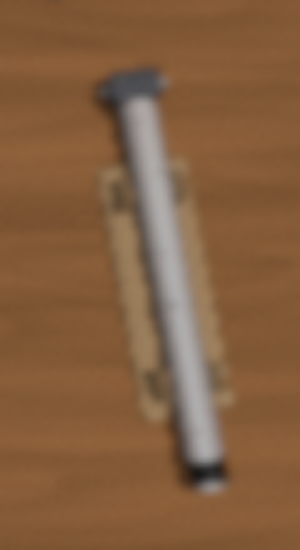

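```bash
cat > m1.py <<'E'
from h import *
np.set_printoptions(precision=4,suppress=True)
def px(l,s,x0,y0): return [((a+.5)/s-.5+x0,(b+.5)/s-.5+y0) for a,b in l]
T=px([(162,195),(408,178),(653,152),(672,335),(424,361),(177,390)],8,215,200)
print('top bolts z=.014');B=np.array([atz('top',*p,.014) for p in T]);print(B)
S=px([(231,407),(293,515),(361,632),(520,597)],7,225,145)
Bs=np.array([atz('side',*p,.014) for p in S]);print('side',Bs)
for i,j in((5,0),(4,1),(3,2)): print(tri(('top',*T[i]),('side',*S[j])))
c=B.mean(0);d=(B[0]+B[5]-B[2]-B[3]);print('centre',c,'yaw of y',np.degrees(np.arctan2(d[1],d[0])))
# V tips
for f in('top0','side0'):
    pass
dt=np.load('pics/top0.npy');ds=np.load('pics/side0.npy')
for n,p in (('side',px([(300,180),(420,250),(310,220)],7,225,145)),):
    for q in p: print(n,q,w(n,*q,ds[int(round(q[1])),int(round(q[0]))]))
for q in px([(150,265),(605,210)],8,215,200): print('top',q,w('top',*q,dt[int(round(q[1])),int(round(q[0]))]))
# post ends
t1=px([(140,97),(207,468)],5,340,180); print('post top z=.04',[atz('top',*q,.04) for q in t1])
s1=px([(608,105),(120,250)],6,240,250); print('post side z=.04',[atz('side',*q,.04) for q in s1])
for a,b in zip(t1,s1): print(tri(('top',*a),('side',*b)))
E
python3 m1.py
```

```text
top bolts z=.014
[[0.5792 0.2927 0.014 ]
 [0.5843 0.1734 0.014 ]
 [0.594  0.0538 0.014 ]
 [0.5045 0.0465 0.014 ]
 [0.4953 0.1665 0.014 ]
 [0.4847 0.2852 0.014 ]]
side [[0.4894 0.2984 0.014 ]
 [0.4988 0.1775 0.014 ]
 [0.5085 0.0582 0.014 ]
 [0.5983 0.0646 0.014 ]]
(array([0.4855, 0.2833, 0.0238]), np.float64(0.0023607185667428054))
(array([0.4957, 0.1655, 0.0223]), np.float64(0.0015089398036539046))
(array([0.5049, 0.0462, 0.023 ]), np.float64(0.0017821791945995765))
centre [0.5403 0.1697 0.014 ] yaw of y 94.14511230751256
side (267.42857142857144, 170.28571428571428) [0.526  0.2458 0.1868]
side (284.57142857142856, 180.28571428571428) [0.5467 0.0582 0.2416]
side (268.85714285714283, 176.0) [0.5336 0.2601 0.1527]
top (233.3125, 232.6875) [0.5316 0.2661 0.1851]
top (290.1875, 225.8125) [0.5444 0.069  0.2446]
post top z=.04 [array([ 0.6603, -0.2261,  0.04  ]), array([ 0.3748, -0.2628,  0.04  ])]
post side z=.04 [array([ 0.6636, -0.2182,  0.04  ]), array([ 0.3786, -0.2556,  0.04  ])]
(array([ 0.6601, -0.2252,  0.0462]), np.float64(0.0014650332953423594))
(array([ 0.3763, -0.2618,  0.0459]), np.float64(0.002525727206924489))
```

```bash
cat >> h.py <<'E'
from scipy.spatial.transform import Rotation as Ro
def pose():
    s=observe(); q=np.array(s['tcp_rot']); return s,np.array(s['position']),Ro.from_quat(q[[1,2,3,0]])
def goto(P,yaw=None):
    "tool-frame shift to P, rotvec to have tool z down & tool x at yaw deg (mod 180), turn done after shift"
    np.set_printoptions(precision=4,suppress=True)
    s,p,R=pose(); print('at',p,'yaw',np.degrees(np.arctan2(*R.as_matrix()[1::-1,0])),'F',s['contact_force'],'t',s['clock'],'op',s['opening'],'q',s['qpos'])
    print('shift',R.inv().apply(np.array(P)-p))
    if yaw is not None:
        for y in (yaw,yaw+180):
            a=np.radians(y); x=np.array([np.cos(a),np.sin(a),0]); z=np.array([0,0,-1.]); T=Ro.from_matrix(np.c_[x,np.cross(z,x),z])
            print('turn',(R.inv()*T).as_rotvec())
E
python3 - <<'E'
from h import *
goto([.533,.2695,.30],94.1)
E
```

```text
at [0.1526 0.6057 0.2049] yaw 75.85930363310162 F [ 0.0803  0.2665 -0.1655] t 0.1 op 0.9982175909710851 q [-1.3655  0.4179 -0.0103  1.6141  0.0047  1.1107 -0.053 ]
shift [-0.2332  0.451  -0.0948]
turn [-0.0001  0.0011 -0.3184]
turn [0.0015 0.0001 2.8232]
```

Call:
jog_arm --moves '[0,0,-0.03,0,0,0,0,0,0,-0.04,0,0,0,0,-0.015,0.03,-0.025,0,0,0,0,-0.019,0.037,0,0,0,-0.05,0,-0.019,0.038,0,0,0,-0.05,0,-0.019,0.038,0,0,0,-0.05,0]'

```text
clock: 0.7
position: [0.2786, 0.505, 0.3005]
tcp_rot: [0.0, 0.74, 0.673, -0.0]
contact_force: [0.1, 0.7, 0.4]
opening: 0.998
```

```bash
python3 - <<'E'
from h import *
goto([.533,.2695,.30],94.1)
E
```

```text
at [0.2786 0.505  0.3005] yaw 84.59748512069552 F [0.1417 0.7278 0.3551] t 0.7 op 0.9979617269264425 q [-1.1542  0.2566  0.042   1.6181 -0.0112  1.2673  0.3663]
shift [-0.2105  0.2754  0.0005]
turn [-0.0001  0.0001 -0.1659]
turn [0.0002 0.0001 2.9757]
```

Call:
jog_arm --moves '[-0.026,0.034,0,0,0,0,0,-0.026,0.034,0,0,0,0,0,-0.026,0.034,0,0,0,0,0,-0.026,0.034,0,0,0,0,0,-0.026,0.034,0,0,0,0,0,-0.026,0.034,0,0,0,0,0,-0.026,0.034,0,0,0,0,0,-0.026,0.034,0,0,0,-0.08,0]'

```text
clock: 1.5
position: [0.5292, 0.2716, 0.3003]
tcp_rot: [-0.0, 0.713, 0.701, -0.0]
contact_force: [0.8, 1.0, 0.8]
opening: 1.0
```

Call:
jog_arm --moves '[0,0,0,0,0,-0.08,0,0,0,0,0,0,0,0,0,0,0,0,0,0,0]'

```text
clock: 1.8
position: [0.5278, 0.2736, 0.3002]
tcp_rot: [-0.0, 0.685, 0.729, -0.0]
contact_force: [-0.9, -0.9, 1.3]
opening: 1.003
```

```bash
python3 - <<'E'
from h import *
goto([.533,.2695,.30],94.1)
save('side','s1');save('top','t1')
crop('s1',225,85,335,205,6,'c1')
crop('t1',205,200,315,265,7,'c3')
s,p,R=pose()
for n in('side','top'):
  print(proj(n,[p+R.apply([x,0,0]) for x in (-.047,0,.047)]))
E
```

```text
at [0.5278 0.2736 0.3002] yaw 93.53407077055637 F [-0.8824 -0.8984  1.2541] t 1.8 op 1.0025521028980406 q [-0.7013  0.2938  0.2173  1.5789 -0.0656  1.2765  1.1585]
shift [-0.0044  0.0049  0.0002]
turn [-0.0006 -0.0001 -0.0099]
turn [-0.0001  0.0009  3.1317]
[[268.5035 145.5188]
 [264.9269 140.4083]
 [261.4861 135.4919]]
[[238.915  229.8859]
 [223.799  231.2346]
 [208.638  232.5872]]
```

View pics/c1.png

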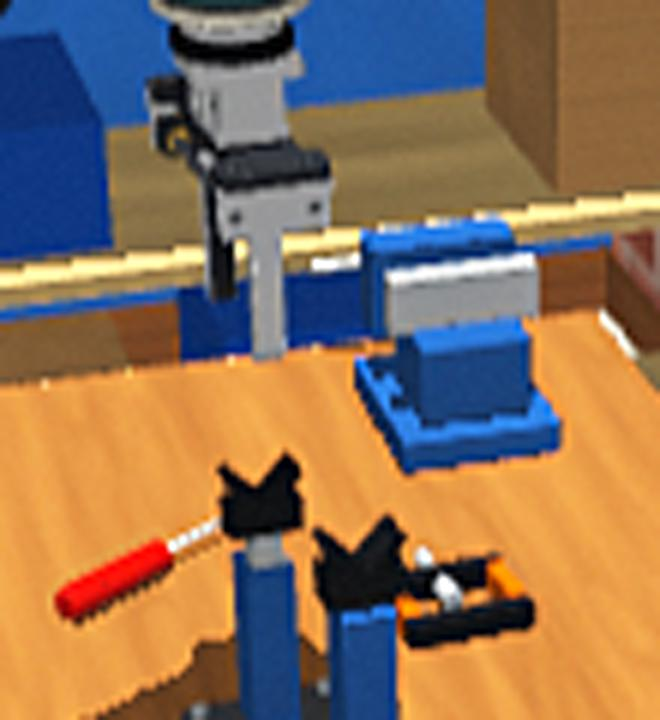

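View pics/c3.png

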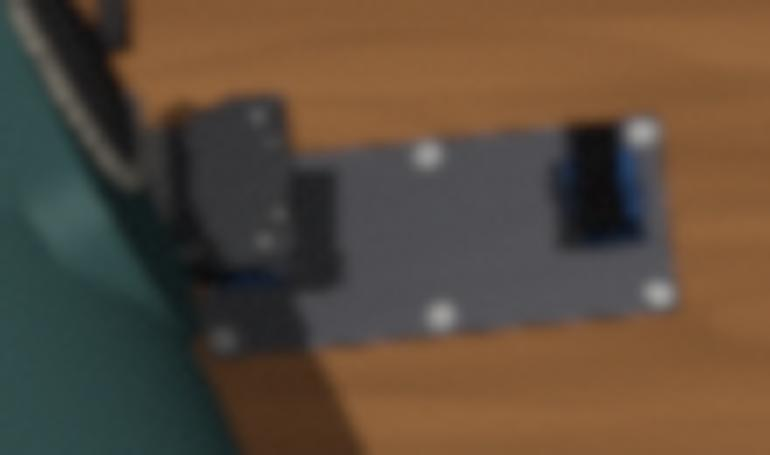

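```bash
cat > ov.py <<'E'
from h import *
def box(c,s): return [np.array(c)+np.array(s)/2*np.array([i,j,k]) for i in(-1,1) for j in(-1,1) for k in(-1,1)]
ED=[(a,b) for a in range(8) for b in range(a+1,8) if bin(a^b).count('1')==1]
def stand(cx,cy,yaw,rise=0):
    a=np.radians(yaw-90); M=np.array([[np.cos(a),-np.sin(a),0],[np.sin(a),np.cos(a),0],[0,0,1]]); o=np.array([cx,cy,0])
    L=[]
    for c,s in (((0,0,.006),(.11,.26,.012)),((0,.1,.0675),(.034,.034,.135)),((0,.1,.1695+rise),(.05,.026,.025))):
        B=box(c,s); L+=[(B[i],B[j]) for i,j in ED]
    for y,z in ((.1,.182+rise),(-.1,.238)):
        for yy in(y-.013,y+.013):
            L+=[((-.021,yy,z+.021),(0,yy,z)),((.021,yy,z+.021),(0,yy,z))]
    return [(o+M@np.array(p),o+M@np.array(q)) for p,q in L]
def draw(f,n,L,x0,y0,x1,y1,s,o,off=(0,0)):
    i=cv2.imread(f'pics/{f}.png')[y0:y1,x0:x1]; i=cv2.resize(i,None,fx=s,fy=s,interpolation=cv2.INTER_CUBIC)
    for p,q in L:
        P=(proj(n,[p,q])+np.array(off)-[x0,y0]+.5)*s-.5
        cv2.line(i,tuple(int(v) for v in P[0].round()),tuple(int(v) for v in P[1].round()),(0,255,255),1)
    cv2.imwrite(f'pics/{o}.png',i)
E
python3 - <<'E'
from ov import *
L=stand(.5403,.1697,94.1)
draw('side0','side',L,230,150,330,245,7,'o1',(0,-2.2))
draw('top0','top',L,215,200,315,265,8,'o2')
E
```

```text
(no output)
```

View pics/o1.png

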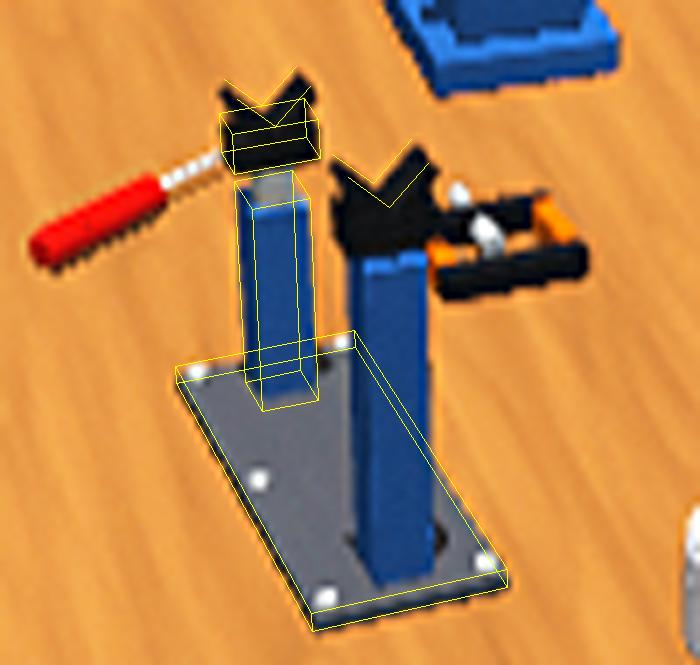

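View pics/o2.png

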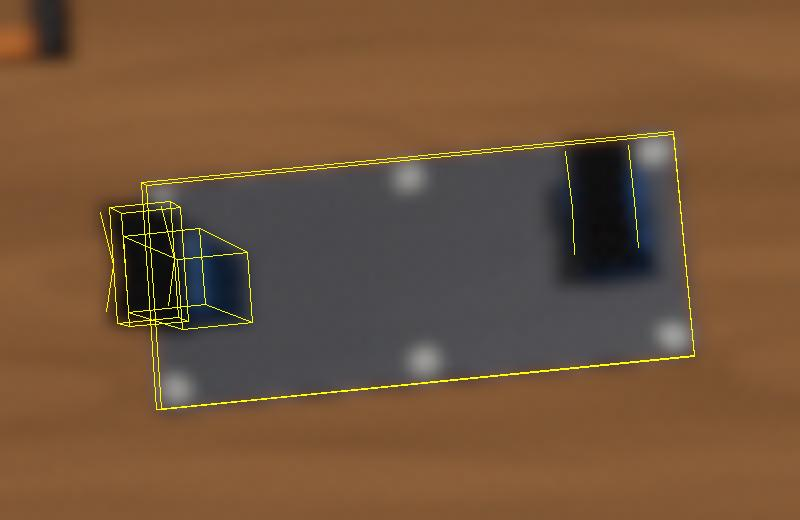

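Call:
jog_arm --moves '[-0.0045,0.005,0.03,0,0,-0.01,0,0,0,0.03,0,0,0,0,0,0,0.03,0,0,0,0,0,0,0.03,0,0,0,0,0,0,0.017,0,0,0,0,0,0,0.01,0,0,0,0,0,0,0,0,0,0,0.3]' --newtons 10

```text
clock: 2.6
position: [0.5329, 0.2691, 0.1527]
tcp_rot: [-0.0, 0.681, 0.733, -0.001]
contact_force: [-0.5, -0.2, 0.4]
opening: 0.946
```

```bash
python3 - <<'E'
from h import *
goto([.533,.2695,.153],94.1)
save('side','s2');save('top','t2')
crop('s2',235,125,315,205,7,'c1')
crop('t2',205,200,315,265,7,'c3')
E
```

```text
at [0.5329 0.2691 0.1527] yaw 94.20529388918214 F [-0.452  -0.2486  0.3811] t 2.6 op 0.9464702066634769 q [-0.6754  0.4274  0.2017  1.7417 -0.0998  0.9839  1.2083]
shift [ 0.0004  0.0001 -0.0003]
turn [-0.0013  0.0007  0.0018]
turn [-0.0011 -0.0021 -3.1398]
```

View pics/c1.png

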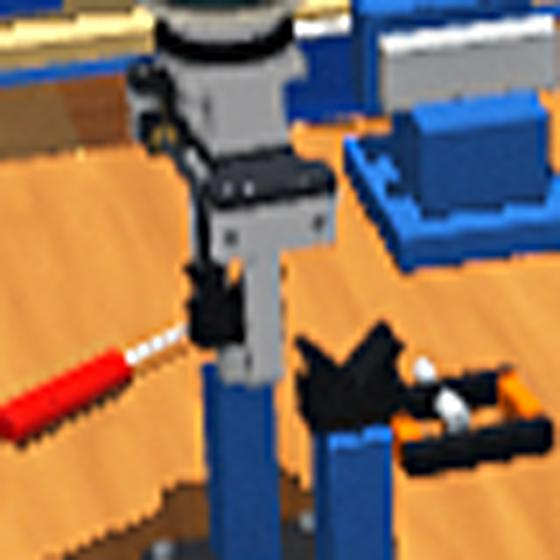

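View pics/c3.png

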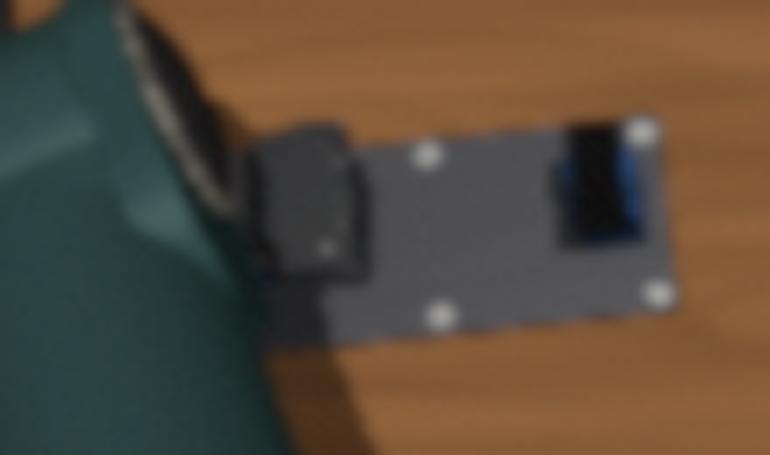

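Call:
jog_arm --moves '[0,0,0,0,0,0,0.5,0,0,0,0,0,0,0.6,0,0,0,0,0,0,0.65,0,0,0,0,0,0,0.65]' --newtons 5

```text
clock: 3.1
position: [0.5337, 0.2688, 0.1537]
tcp_rot: [0.0, 0.681, 0.732, 0.0]
contact_force: [-0.6, -0.1, 0.2]
opening: 0.522
```

Call:
jog_arm --moves '[0,0,0,0,0,0,0.7,0,0,0,0,0,0,0.75]' --newtons 5

```text
clock: 3.3
position: [0.5336, 0.2688, 0.1535]
tcp_rot: [0.0, 0.681, 0.732, -0.0]
contact_force: [-0.6, -0.0, -0.2]
opening: 0.357
```

Call:
jog_arm --moves '[0,0,0,0,0,0,0.8,0,0,0,0,0,0,0.8,0,0,0,0,0,0,0.8]' --newtons 5

```text
clock: 3.6
position: [0.5335, 0.2707, 0.1535]
tcp_rot: [-0.0, 0.68, 0.733, 0.001]
contact_force: [3.0, 10.2, -4.3]
opening: 0.301
```

Call:
jog_arm --moves '[0.002,0,0,0,0,0,0.85,0,0,0,0,0,0,0.85]' --newtons 5

```text
clock: 3.8
position: [0.5334, 0.2719, 0.1535]
tcp_rot: [-0.0, 0.68, 0.733, 0.0]
contact_force: [0.4, 6.6, -2.0]
opening: 0.278
```

Call:
jog_arm --moves '[0.001,0,0,0,0,0,1,0,0,0,0,0,0,1]' --newtons 15

```text
clock: 4.0
position: [0.5334, 0.2719, 0.1535]
tcp_rot: [0.0, 0.681, 0.733, -0.0]
contact_force: [-0.3, 2.9, 0.8]
opening: 0.278
```

Call:
jog_arm --moves '[0.0006,0,0,0,0,0,1,0,0,-0.001,0,0,0,1,0,0,-0.001,0,0,0,1,0,0,-0.001,0,0,0,1,0,0,-0.001,0,0,0,1,0,0,0,0,0,0,1]' --newtons 25

```text
clock: 4.6
position: [0.5334, 0.2719, 0.1576]
tcp_rot: [0.0, 0.681, 0.732, -0.0]
contact_force: [0.7, -4.8, -2.9]
opening: 0.273
```

Call:
jog_arm --moves '[-0.0003,0,-0.003,0,0,0,1,0,0,-0.003,0,0,0,1,0,0,-0.003,0,0,0,1,0,0,-0.003,0,0,0,1]' --newtons 25

```text
clock: 5.0
position: [0.5334, 0.2719, 0.1697]
tcp_rot: [0.0, 0.681, 0.732, -0.0]
contact_force: [3.3, -3.1, -9.4]
opening: 0.274
```

Call:
jog_arm --moves '[0,0,-0.003,0,0,0,1,0,0,-0.003,0,0,0,1,0,0,-0.003,0,0,0,1,0,0,-0.003,0,0,0,1,0,0,-0.003,0,0,0,1,0,0,-0.003,0,0,0,1]' --newtons 25

```text
clock: 5.6
position: [0.5333, 0.2719, 0.1877]
tcp_rot: [0.0, 0.681, 0.732, -0.0]
contact_force: [2.1, -3.4, -9.8]
opening: 0.275
```

```bash
python3 - <<'E'
from h import *
goto([.533,.2719,.153],94.1)
save('side','s3')
crop('s3',235,105,315,205,7,'c1')
E
```

```text
at [0.5333 0.2719 0.1877] yaw 94.18439082315415 F [ 2.0973 -3.4423 -9.7656] t 5.6 op 0.2749552686471122 q [-0.6836  0.392   0.2068  1.7065 -0.0902  1.0527  1.1965]
shift [ 0.     -0.0003  0.0347]
turn [-0.0001  0.0003  0.0015]
turn [-0.0005 -0.0002 -3.1401]
```

View pics/c1.png

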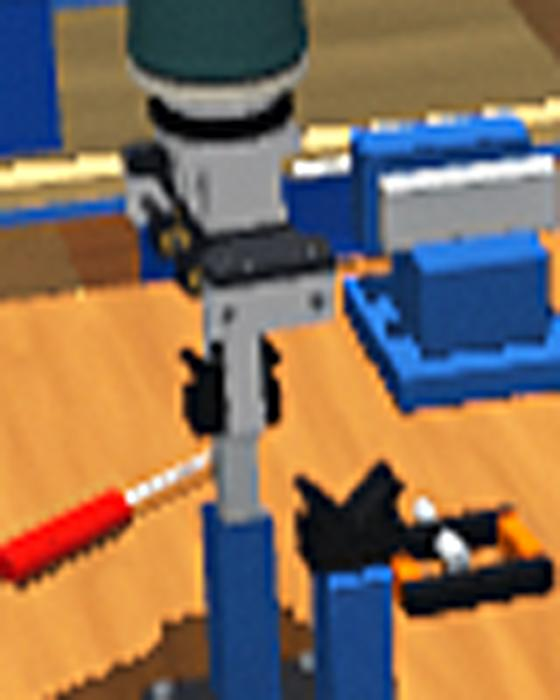

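Call:
jog_arm --moves '[0,0,-0.002,0,0,0,1,0,0,-0.002,0,0,0,1,0,0,-0.002,0,0,0,1,0,0,-0.001,0,0,0,1,0,0,-0.001,0,0,0,1]'

```text
clock: 6.15
position: [0.5334, 0.2719, 0.1957]
tcp_rot: [0.0, 0.681, 0.732, -0.0]
contact_force: [1.8, -3.5, -6.8]
opening: 0.272
```

Call:
jog_arm --moves '[0,0,-0.001,0,0,0,1,0,0,-0.001,0,0,0,1]'

```text
clock: 6.35
position: [0.5333, 0.2719, 0.1977]
tcp_rot: [0.0, 0.681, 0.732, -0.0]
contact_force: [3.2, -3.7, -7.4]
opening: 0.273
```

Call:
jog_arm --moves '[0,0,-0.001,0,0,0,1,0,0,-0.001,0,0,0,1]'

```text
clock: 6.55
position: [0.5333, 0.2719, 0.1997]
tcp_rot: [0.0, 0.681, 0.732, -0.0]
contact_force: [3.0, -5.2, -7.8]
opening: 0.276
```

Call:
jog_arm --moves '[0,0,-0.0007,0,0,0,1,0,0,-0.0008,0,0,0,1]'

```text
clock: 6.75
position: [0.5333, 0.2719, 0.2012]
tcp_rot: [0.0, 0.681, 0.732, -0.0]
contact_force: [2.3, -4.9, -8.6]
opening: 0.275
```

Call:
jog_arm --moves '[0,0,-0.0007,0,0,0,1,0,0,-0.0008,0,0,0,1]'

```text
clock: 6.95
position: [0.5333, 0.272, 0.2027]
tcp_rot: [0.0, 0.681, 0.732, -0.0]
contact_force: [2.7, -4.6, -6.9]
opening: 0.274
```

Call:
jog_arm --moves '[0,0,-0.0007,0,0,0,1,0,0,-0.0008,0,0,0,1]'

```text
clock: 7.15
position: [0.5333, 0.2719, 0.2042]
tcp_rot: [0.0, 0.681, 0.732, -0.0]
contact_force: [1.7, -4.7, -7.9]
opening: 0.274
```

Call:
jog_arm --moves '[0,0,-0.0007,0,0,0,1,0,0,-0.0008,0,0,0,1]'

```text
clock: 7.35
position: [0.5333, 0.2719, 0.2057]
tcp_rot: [0.0, 0.681, 0.732, -0.0]
contact_force: [1.2, -5.0, -7.0]
opening: 0.275
```

Call:
jog_arm --moves '[0,0,-0.0007,0,0,0,1,0,0,-0.0008,0,0,0,1]'

```text
clock: 7.55
position: [0.5333, 0.2719, 0.2072]
tcp_rot: [0.0, 0.681, 0.732, -0.0]
contact_force: [1.7, -4.8, -8.0]
opening: 0.277
```

Call:
jog_arm --moves '[0,0,-0.0007,0,0,0,1,0,0,-0.0008,0,0,0,1]'

```text
clock: 7.75
position: [0.5333, 0.2719, 0.2087]
tcp_rot: [0.0, 0.681, 0.732, -0.0]
contact_force: [2.0, -5.1, -6.9]
opening: 0.277
```

Call:
jog_arm --moves '[0,0,-0.0007,0,0,0,1,0,0,-0.0008,0,0,0,1]'

```text
clock: 7.95
position: [0.5333, 0.2719, 0.2102]
tcp_rot: [0.0, 0.681, 0.732, -0.0]
contact_force: [1.5, -4.2, -6.7]
opening: 0.272
```

Call:
jog_arm --moves '[0,0,-0.0007,0,0,0,1,0,0,-0.0008,0,0,0,1]'

```text
clock: 8.15
position: [0.5333, 0.2719, 0.2117]
tcp_rot: [0.0, 0.681, 0.732, -0.0]
contact_force: [2.0, -4.5, -7.4]
opening: 0.275
```

Call:
jog_arm --moves '[0,0,-0.0007,0,0,0,1,0,0,-0.0008,0,0,0,1]'

```text
clock: 8.35
position: [0.5333, 0.2719, 0.2132]
tcp_rot: [0.0, 0.681, 0.732, -0.0]
contact_force: [1.0, -4.9, -5.4]
opening: 0.274
```

Call:
jog_arm --moves '[0,0,-0.0005,0,0,0,1,0,0,-0.0005,0,0,0,1]'

```text
clock: 8.55
position: [0.5333, 0.2719, 0.2144]
tcp_rot: [0.0, 0.681, 0.732, -0.0]
contact_force: [2.3, -5.2, -4.5]
opening: 0.275
```

Call:
jog_arm --moves '[0,0,-0.0005,0,0,0,1,0,0,-0.0005,0,0,0,1]'

```text
clock: 8.75
position: [0.5334, 0.2719, 0.2155]
tcp_rot: [0.0, 0.681, 0.732, -0.0]
contact_force: [-0.4, -5.3, -2.3]
opening: 0.275
```

Call:
jog_arm --moves '[0,0,-0.0005,0,0,0,1,0,0,-0.0005,0,0,0,1]'

```text
clock: 8.95
position: [0.5333, 0.272, 0.2166]
tcp_rot: [0.0, 0.681, 0.732, 0.0]
contact_force: [0.5, -4.9, -4.2]
opening: 0.271
```

Call:
jog_arm --moves '[0,0,-0.0005,0,0,0,1,0,0,-0.0005,0,0,0,1]'

```text
clock: 9.15
position: [0.5333, 0.272, 0.2174]
tcp_rot: [0.0, 0.681, 0.732, -0.0]
contact_force: [1.0, -5.2, -4.5]
opening: 0.275
```

Call:
jog_arm --moves '[0,0,-0.0005,0,0,0,1,0,0,-0.0005,0,0,0,1]'

```text
clock: 9.35
position: [0.5334, 0.2719, 0.2184]
tcp_rot: [0.0, 0.681, 0.732, -0.0]
contact_force: [0.5, -4.8, -5.3]
opening: 0.273
```

```bash
python3 - <<'E'
from h import *
goto([.533,.2719,.153],94.1)
save('side','s4')
crop('s4',235,85,315,205,6,'c1')
E
```

```text
at [0.5334 0.2719 0.2184] yaw 94.18851630956242 F [ 0.486  -4.7567 -5.334 ] t 9.35 op 0.272590403848002 q [-0.6874  0.3625  0.2109  1.6742 -0.0827  1.1136  1.1906]
shift [-0.     -0.0004  0.0654]
turn [0.0001 0.0001 0.0015]
turn [-0.0002  0.0001 -3.14  ]
```

View pics/c1.png

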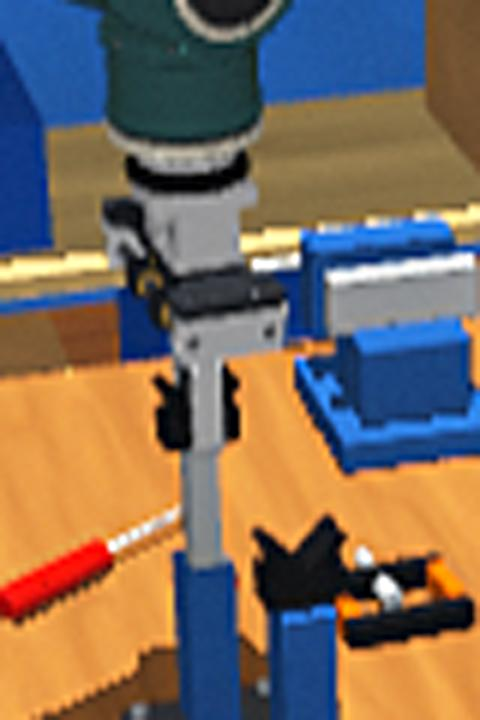

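```bash
python3 - <<'E'
from h import *
a=cv2.imread('pics/s4.png')[165:205,255:295];b=cv2.imread('pics/s3.png')[165:205,255:295]
cv2.imwrite('pics/z1.png',cv2.resize(np.hstack([a,b]),None,fx=9,fy=9,interpolation=cv2.INTER_NEAREST))
E
```

```text
(no output)
```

View pics/z1.png

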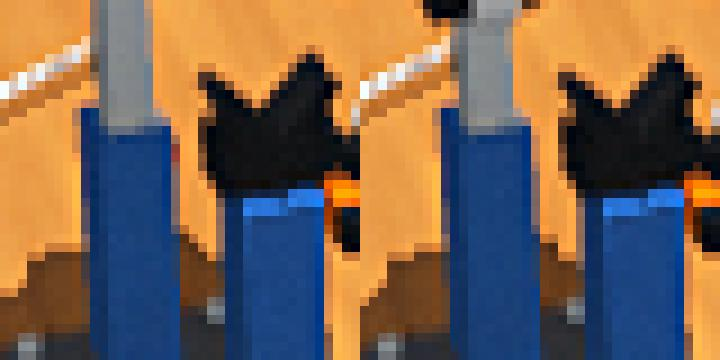

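The red button shows beside the sleeve at about (274, 182). It wasn't there in the earlier picture, so it has clicked. I'll lower gently to seat it.

Call:
jog_arm --moves '[0,0,0.0005,0,0,0,1,0,0,0.0005,0,0,0,1]'

```text
clock: 9.6
position: [0.5334, 0.2719, 0.2175]
tcp_rot: [0.0, 0.681, 0.732, -0.0]
contact_force: [0.6, -5.4, -3.5]
opening: 0.276
```

Call:
jog_arm --moves '[0,0,0.0005,0,0,0,1,0,0,0.0005,0,0,0,1]'

```text
clock: 9.8
position: [0.5333, 0.2719, 0.2165]
tcp_rot: [0.0, 0.681, 0.732, 0.0]
contact_force: [-0.8, -6.0, 0.4]
opening: 0.276
```

Call:
jog_arm --moves '[0,0,0.0005,0,0,0,1,0,0,0.0005,0,0,0,1]'

```text
clock: 10.0
position: [0.5334, 0.272, 0.2162]
tcp_rot: [0.0, 0.681, 0.732, 0.0]
contact_force: [-6.1, -8.2, 10.8]
opening: 0.276
```

Call:
jog_arm --moves '[0,0,-0.0006,0,0,0,1,0,0,0,0,0,0,0.7,0,0,0,0,0,0,0.5,0,0,0,0,0,0,0.2,0,0,0,0,0,0,0.2]'

```text
clock: 10.5
position: [0.5333, 0.2724, 0.2157]
tcp_rot: [-0.0, 0.681, 0.733, 0.0]
contact_force: [0.2, -0.4, 0.2]
opening: 0.517
```

```bash
python3 - <<'E'
from h import *
goto([.533,.2719,.40],94.1)
save('side','s5')
crop('s5',235,85,315,205,6,'c1')
E
```

```text
at [0.5333 0.2724 0.2157] yaw 94.20998180783398 F [ 0.1595 -0.3733  0.244 ] t 10.5 op 0.5168758995761581 q [-0.6874  0.3651  0.2103  1.6769 -0.0836  1.1081  1.191 ]
shift [-0.0005 -0.0003 -0.1843]
turn [ 0.0002 -0.0003  0.0019]
turn [ 0.0005  0.0003 -3.1397]
```

View pics/c1.png

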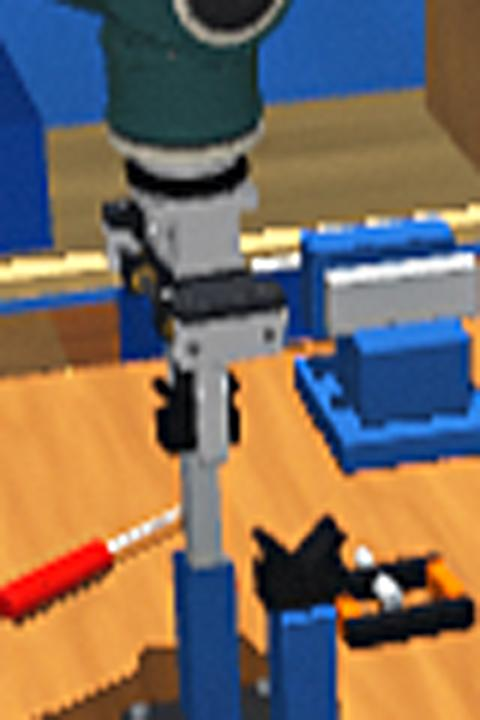

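```bash
python3 - <<'E'
from h import *
i=cv2.imread('pics/side0.png')
a=i[280:305,245:285];b=i[255:285,320:360]
cv2.imwrite('pics/e1.png',cv2.resize(a,None,fx=15,fy=15,interpolation=cv2.INTER_CUBIC))
cv2.imwrite('pics/e2.png',cv2.resize(b,None,fx=15,fy=15,interpolation=cv2.INTER_CUBIC))
i=cv2.imread('pics/top0.png')
cv2.imwrite('pics/e3.png',cv2.resize(np.hstack([i[185:215,350:390],i[250:280,360:400]]),None,fx=10,fy=10,interpolation=cv2.INTER_CUBIC))
E
```

```text
(no output)
```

View pics/e1.png

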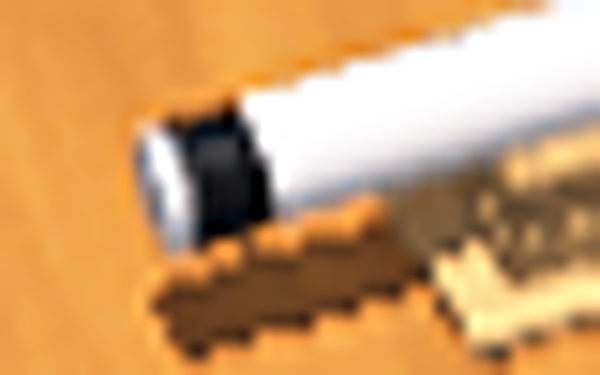

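View pics/e2.png

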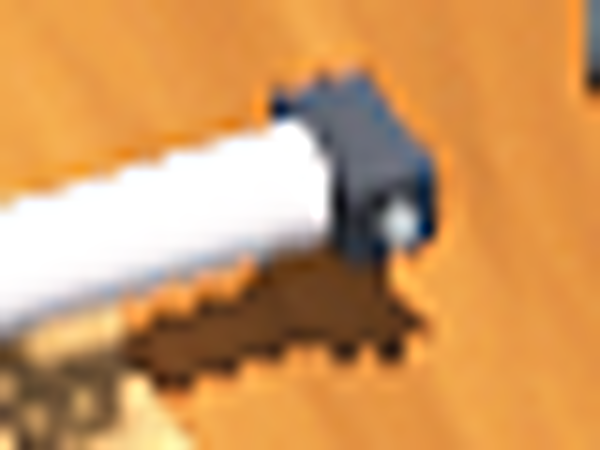

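View pics/e3.png

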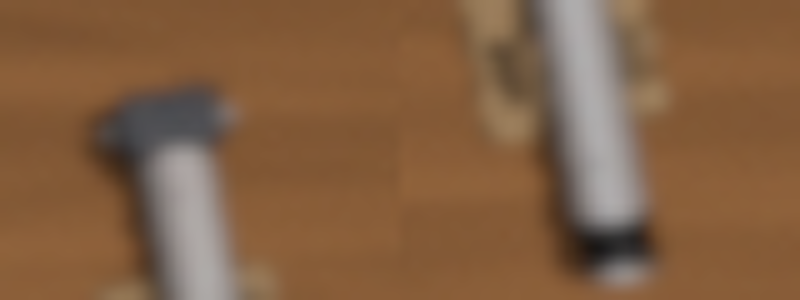

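Call:
jog_arm --moves '[0,0,-0.01,0,0,0,0.2,0,0,-0.02,0,0,0,0,0,0,-0.04,0,0,0,0,0,0,-0.04,0,0,0,0,0,0,-0.03,0,0,0,0]'

```text
clock: 11.05
position: [0.5335, 0.2721, 0.359]
tcp_rot: [0.0, 0.681, 0.732, 0.001]
contact_force: [-0.7, -0.4, 1.0]
opening: 0.983
```

```bash
python3 - <<'E'
from h import *
np.set_printoptions(precision=4,suppress=True)
for dv in(0,1.8):
  A=atz('side',255.4,292.07+dv,.04);B=atz('side',340.1,266.8+dv,.04);print(A,B,np.linalg.norm(B-A))
C=atz('top',381.3,277,.040);D=atz('top',368.05,199.35,.046);E=atz('top',366.5,193.05,.052)
print(C,D,E,np.linalg.norm(D-C),np.linalg.norm(E-C))
d=B-A;print(np.degrees(np.arctan2(d[1],d[0])),np.degrees(np.arctan2(*(D-C)[1::-1])))
# block corners, base z=.008 side
for q in((340+105/5,180+170/5),(340+145/5,180+418/5),(340+232/5,180+402/5),(340+185/5,180+160/5)): print(atz('top',*q,.008))
goto([.52,-.24,.359],97.4)
E
```

```text
[ 0.3653 -0.2555  0.04  ] [ 0.6615 -0.216   0.04  ] 0.29885645763217644
[ 0.3635 -0.2636  0.04  ] [ 0.6583 -0.2248  0.04  ] 0.2973017051721809
[ 0.3607 -0.2631  0.04  ] [ 0.6579 -0.2267  0.046 ] [ 0.6818 -0.2209  0.052 ] 0.2995703274484056 0.3241437155861581
7.498892947344234 6.981308510329452
[ 0.6061 -0.2024  0.008 ]
[ 0.4116 -0.2244  0.008 ]
[ 0.4219 -0.2929  0.008 ]
[ 0.6124 -0.2664  0.008 ]
at [0.5335 0.2721 0.359 ] yaw 94.18977407124301 F [-0.6665 -0.4182  1.0069] t 11.05 op 0.9827110842822948 q [-0.6981  0.2731  0.2242  1.4769 -0.0611  1.3961  1.1725]
shift [-0.5098 -0.0509 -0.0007]
turn [ 0.0021 -0.001  -0.056 ]
turn [-0.0015 -0.0033  3.0856]
```

Call:
jog_arm --moves '[-0.03,-0.003,0,0,0,0,0,-0.042,-0.003,0,0,0,0,0,-0.044,-0.003,0,0,0,0,0,-0.044,-0.003,0,0,0,0,0,-0.044,-0.003,0,0,0,0,0,-0.044,-0.003,0,0,0,0,0,-0.044,-0.003,0,0,0,0,0,-0.044,-0.003,0,0,0,0,0]'

```text
clock: 11.85
position: [0.5337, -0.0665, 0.3566]
tcp_rot: [0.0, 0.681, 0.733, 0.001]
contact_force: [1.5, -0.5, -0.3]
opening: 1.002
```

Call:
jog_arm --moves '[-0.044,-0.003,0,0,0,0,0,-0.044,-0.003,0,0,0,0,0,-0.044,-0.003,0,0,0,0,0,-0.03,-0.003,0,0,0,-0.05,0,-0.01,0,0,0,0,0,0,0,0,0,0,0,0,0]'

```text
clock: 12.45
position: [0.535, -0.2381, 0.3559]
tcp_rot: [0.0, 0.663, 0.748, -0.0]
contact_force: [-0.4, 0.8, 0.2]
opening: 1.003
```

```bash
python3 - <<'E'
from h import *
goto([.535,-.2406,.0225],97.2)
save('side','s6');save('top','t6')
crop('s6',225,85,345,205,5,'c1')
E
```

```text
at [ 0.535  -0.2381  0.3559] yaw 96.90646518244223 F [-0.3988  0.8439  0.2065] t 12.45 op 1.0026125131641137 q [-0.0616  0.27    0.5419  1.5223 -0.1401  1.388   2.1811]
shift [-0.0024 -0.0003  0.3334]
turn [ 0.      0.0003 -0.0051]
turn [ 0.0005 -0.0001  3.1365]
```

View pics/s6.png

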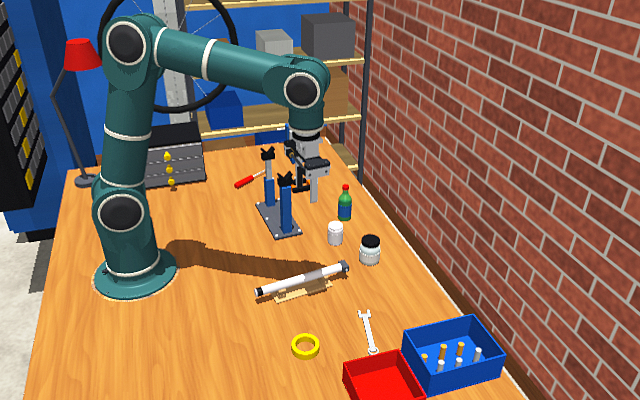

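View pics/c1.png

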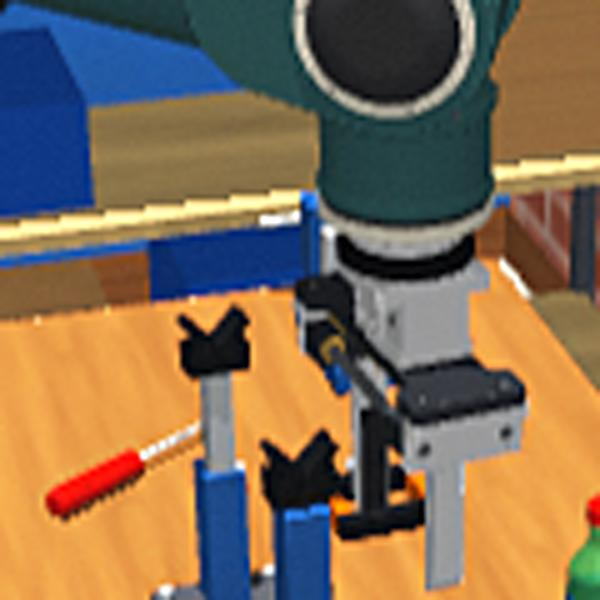

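Call:
jog_arm --moves '[-0.0024,0,0.03,0,0,-0.005,0,0,0,0.045,0,0,0,0,0,0,0.045,0,0,0,0,0,0,0.045,0,0,0,0,0,0,0.045,0,0,0,0,0,0,0.04,0,0,0,0,0,0,0.02,0,0,0,0,0,0,0,0,0,0,0]'

```text
clock: 13.35
position: [0.5345, -0.237, 0.0833]
tcp_rot: [-0.002, 0.66, 0.752, -0.001]
contact_force: [0.3, -0.8, 0.7]
opening: 1.001
```

```bash
python3 - <<'E'
from h import *
goto([.535,-.2406,.0225],97.2)
save('side','s7')
crop('s7',235,195,375,310,5,'c1')
E
```

```text
at [ 0.5345 -0.237   0.0833] yaw 97.45005939007804 F [ 0.2974 -0.7547  0.708 ] t 13.35 op 1.0012371521888668 q [ 0.016   0.5297  0.4555  1.8263 -0.2983  0.858   2.3162]
shift [-0.0037  0.0002  0.0608]
turn [-0.0036 -0.0023  0.0044]
turn [ 0.0036 -0.0057 -3.1372]
```

View pics/c1.png

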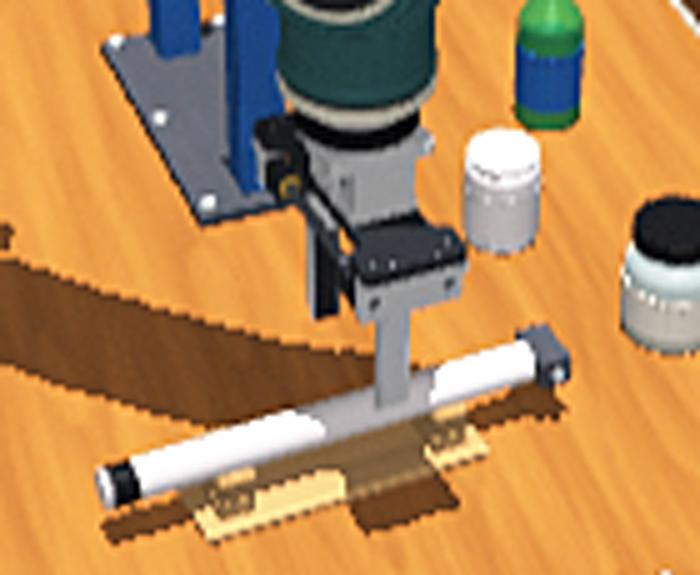

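Call:
jog_arm --moves '[-0.0037,0,0.02,-0.003,-0.002,0.003,0,0,0,0.02,0,0,0,0,0,0,0.015,0,0,0,0,0,0,0.005,0,0,0,0,0,0,0,0,0,0,0.3,0,0,0,0,0,0,0.5]' --newtons 5

```text
clock: 14.0
position: [0.5366, -0.2434, 0.0266]
tcp_rot: [0.002, 0.661, 0.75, 0.001]
contact_force: [-0.3, -0.3, -0.1]
opening: 0.863
```

```bash
python3 - <<'E'
from h import *
goto([.535,-.2406,.0225],97.2)
save('side','s8')
crop('s8',235,195,375,310,5,'c1')
E
```

```text
at [ 0.5366 -0.2434  0.0266] yaw 97.18007104242436 F [-0.2982 -0.2988 -0.118 ] t 14.0 op 0.8629605332612139 q [ 0.0559  0.6141  0.4171  1.8463 -0.3498  0.7488  2.3594]
shift [ 0.003  -0.0013  0.0041]
turn [ 0.0041  0.0025 -0.0003]
turn [ 0.004  -0.0064  3.1412]
```

View pics/c1.png

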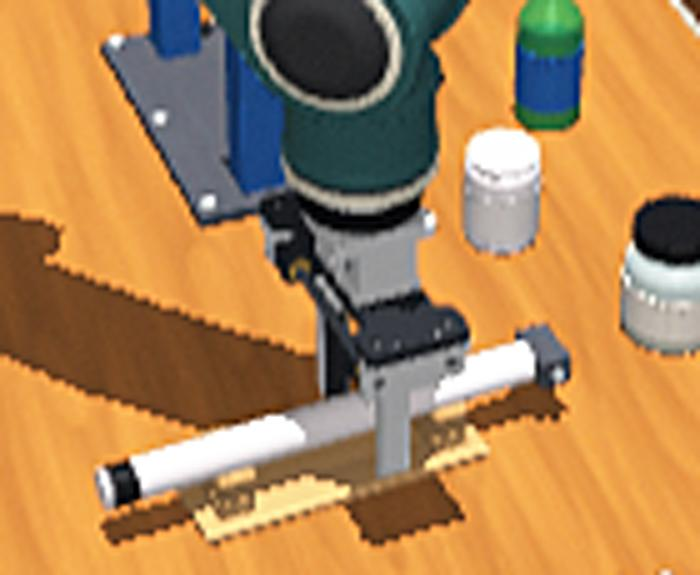

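Call:
jog_arm --moves '[0.002,-0.001,0.004,0.004,0.0025,0,0.6,0,0,0,0,0,0,0.65,0,0,0,0,0,0,0.7,0,0,0,0,0,0,0.75]' --newtons 4

```text
clock: 14.45
position: [0.5348, -0.2414, 0.0217]
tcp_rot: [-0.0, 0.661, 0.75, -0.0]
contact_force: [-0.8, 0.3, 0.1]
opening: 0.482
```

Call:
jog_arm --moves '[0,0,0,0,0,0,0.8,0,0,0,0,0,0,0.8,0,0,0,0,0,0,0.8]' --newtons 4

```text
clock: 14.75
position: [0.5347, -0.24, 0.0215]
tcp_rot: [-0.001, 0.661, 0.75, 0.0]
contact_force: [-2.3, 7.0, 3.5]
opening: 0.334
```

Call:
jog_arm --moves '[0.002,0,0,0,0,0,0.85,0,0,0,0,0,0,0.85]' --newtons 4

```text
clock: 14.95
position: [0.5344, -0.2379, 0.0215]
tcp_rot: [-0.001, 0.661, 0.75, 0.0]
contact_force: [-2.2, 7.3, 4.5]
opening: 0.29
```

Call:
jog_arm --moves '[0.0005,0,0,0,0,0,0.9,0,0,0,0,0,0,0.9]' --newtons 4

```text
clock: 15.15
position: [0.5344, -0.2379, 0.0215]
tcp_rot: [-0.001, 0.661, 0.75, 0.0]
contact_force: [-1.6, 6.9, 3.8]
opening: 0.285
```

Call:
jog_arm --moves '[0.001,0,0,0,0,0,1,0,0,0,0,0,0,1]' --newtons 20

```text
clock: 15.35
position: [0.5344, -0.2378, 0.0216]
tcp_rot: [-0.0, 0.661, 0.75, -0.0]
contact_force: [0.6, 1.9, -0.8]
opening: 0.287
```

Call:
jog_arm --moves '[0,0,0,0,0,0,1,0,0,0,0,0,0,1,0,0,0,0,0,0,1]' --newtons 50

```text
clock: 15.65
position: [0.5344, -0.2378, 0.0216]
tcp_rot: [-0.001, 0.661, 0.75, -0.0]
contact_force: [0.8, 3.0, -0.2]
opening: 0.282
```

Call:
jog_arm --moves '[0,0,-0.005,0,0,0,1,0,0,-0.01,0,0,0,1,0,0,-0.02,0,0,0,1,0,0,-0.03,0,0,0,1,0,0,-0.03,0,0,0,1,0,0,-0.02,0,0,0,1,0,0,0,0,0,0,1]' --newtons 50

```text
clock: 16.35
position: [0.5357, -0.2389, 0.1398]
tcp_rot: [0.002, 0.662, 0.75, 0.001]
contact_force: [-0.3, -0.3, -3.2]
opening: 0.28
```

```bash
python3 - <<'E'
from h import *
goto([.535,-.2406,.38],97.2)
print(observe()['wrist_torque'])
save('side','s9')
crop('s9',235,195,375,310,5,'c1')
E
```

```text
at [ 0.5357 -0.2389  0.1398] yaw 97.14245199739996 F [-0.2656 -0.2542 -3.2036] t 16.35 op 0.2796446630055311 q [-0.0128  0.4547  0.492   1.791  -0.2574  0.9558  2.2813]
shift [-0.002  -0.0001 -0.2402]
turn [ 0.0034  0.0016 -0.001 ]
turn [ 0.0025 -0.0053  3.1406]
[-0.0116 -0.0811  0.0313]
```

View pics/c1.png

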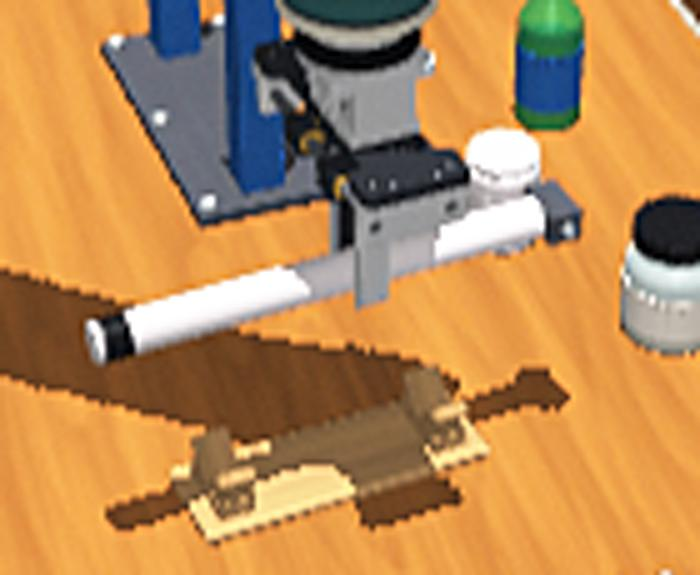

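Call:
jog_arm --moves '[0,0,-0.02,0,0,0,1,0,0,-0.035,0,0,0,1,0,0,-0.045,0,0,0,1,0,0,-0.045,0,0,0,1,0,0,-0.035,0,0,0,1,0,0,-0.02,0,0,0,1,0.02,0.0027,0,0,0,0,1,0.036,0.005,0,0,0,0,1]'

```text
clock: 17.2
position: [0.5347, -0.183, 0.3358]
tcp_rot: [-0.001, 0.663, 0.749, -0.001]
contact_force: [1.1, 1.4, -2.4]
opening: 0.278
```

Call:
jog_arm --moves '[0.04,0.0057,0,0,0,0,1,0.04,0.0057,0,0,0,0,1,0.04,0.0057,0,0,0,0,1,0.04,0.0057,0,0,0,0,1,0.04,0.0057,0,0,0,0,1,0.04,0.0057,0,0,0,0,1,0.04,0.0057,0,0,0,0.03,1,0.03,0.005,0,0,0,0.03,1]'

```text
clock: 18.0
position: [0.5413, 0.1343, 0.3353]
tcp_rot: [-0.001, 0.683, 0.73, -0.001]
contact_force: [0.9, -0.1, -3.7]
opening: 0.281
```

```bash
python3 - <<'E'
from h import *
goto([.5421,.1473,.34],4.1)
E
```

```text
at [0.5413 0.1343 0.3353] yaw 93.7699569248761 F [ 0.8828 -0.1419 -3.7377] t 18.0 op 0.2805801496931409 q [-0.5695  0.2071  0.3242  1.616  -0.0684  1.3324  1.4012]
shift [ 0.013   0.0016 -0.0047]
turn [-0.0026  0.002   1.565 ]
turn [-0.002  -0.0026 -1.5766]
```

Call:
jog_arm --moves '[0.01,0.0015,-0.004,0,0,0.07,1,0,0,0,0,0,0.1,1,0,0,0,0,0,0.13,1,0,0,0,0,0,0.14,1,0,0,0,0,0,0.14,1,0,0,0,0,0,0.14,1,0,0,0,0,0,0.14,1,0,0,0,0,0,0.14,1]'

```text
clock: 18.8
position: [0.5426, 0.1416, 0.3392]
tcp_rot: [-0.0, 0.951, 0.31, -0.001]
contact_force: [-0.4, -0.1, -2.5]
opening: 0.276
```

Call:
jog_arm --moves '[0,0,0,0,0,0.14,1,0,0,0,0,0,0.14,1,0,0,0,0,0,0.13,1,0,0,0,0,0,0.1,1,0,0,0,0,0,0.05,1,0,0,0,0,0,0,1]'

```text
clock: 19.4
position: [0.5426, 0.1416, 0.3394]
tcp_rot: [0.0, 0.999, 0.038, -0.001]
contact_force: [0.4, 0.2, -3.8]
opening: 0.277
```

```bash
python3 - <<'E'
from h import *
goto([.5421,.1473,.29],4.1)
save('side','s10');save('top','t10')
crop('s10',225,85,365,205,5,'c1');crop('t10',205,190,325,275,6,'c3')
E
```

```text
at [0.5426 0.1416 0.3394] yaw 4.301150468212827 F [ 0.4131  0.1778 -3.7809] t 19.4 op 0.2773693928130722 q [-0.7302  0.2227  0.5076  1.6068 -0.1104  1.3435 -0.1329]
shift [ 0.     -0.0057  0.0494]
turn [0.0004 0.0027 0.0035]
turn [-0.0043  0.0006 -3.1381]
```

View pics/c1.png

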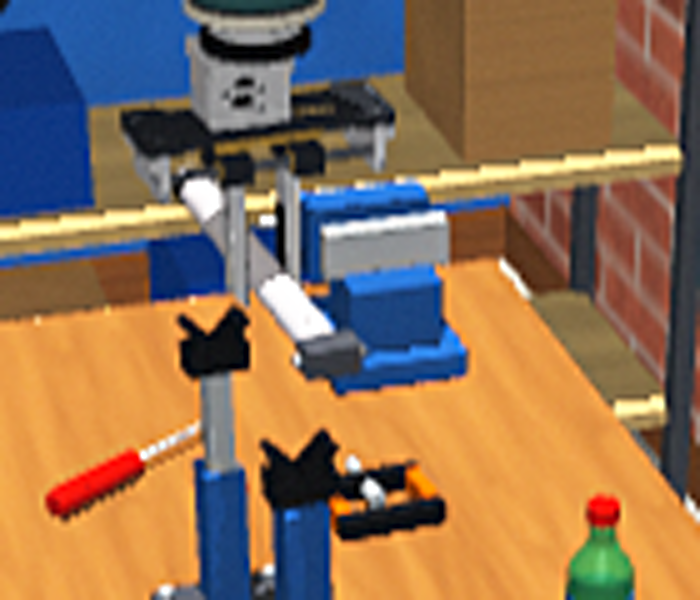

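View pics/c3.png

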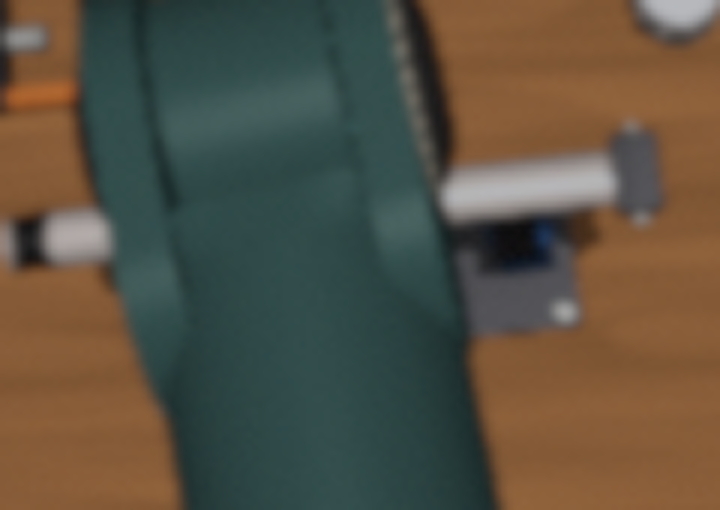

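Call:
jog_arm --moves '[0,-0.0057,0.01,0.0325,0,0.003,1,0,0,0.025,0,0,0,1,0,0,0.02,0,0,0,1,0,0,0.01,0,0,0,1,0,0,0,0,0,0,1]'

```text
clock: 20.0
position: [0.5418, 0.1491, 0.2746]
tcp_rot: [-0.016, 0.999, 0.037, -0.002]
contact_force: [-0.3, 0.3, -3.1]
opening: 0.277
```

```bash
cat > o3.py <<'E'
from ov import *
import sys
tag=sys.argv[1]; cx,cy=float(sys.argv[2]),float(sys.argv[3]); dv=float(sys.argv[4])
goto([.5421,.1473,.2413],4.1)
save('side','s'+tag);save('top','t'+tag)
s,p,R=pose()
ax=p+R.apply([0,0,-.0184]); y=R.apply([0,1,0]); xx=R.apply([1,0,0]);zz=R.apply([0,0,1])
L=stand(cx,cy,94.1,.0625)
L=L[24:]
for d in ((xx),(-xx),(-zz),zz): L.append((ax+y*(.125)+d*.0136,ax-y*.175+d*.0136))
draw('s'+tag,'side',L,235,95,345,205,7,'o1',(0,-dv))
draw('t'+tag,'top',L,205,190,325,265,6,'o2')
E
python3 o3.py 11 .5403 .1722 1.8
```

```text
at [0.5418 0.1491 0.2746] yaw 4.231290295892871 F [-0.2549  0.3398 -3.11  ] t 20.0 op 0.2773080831515116 q [-0.712   0.2632  0.4959  1.7056 -0.1674  1.206  -0.0968]
shift [0.0003 0.0029 0.0332]
turn [-0.0321  0.003   0.0022]
turn [-0.0048 -0.0504 -3.1389]
```

View pics/o1.png

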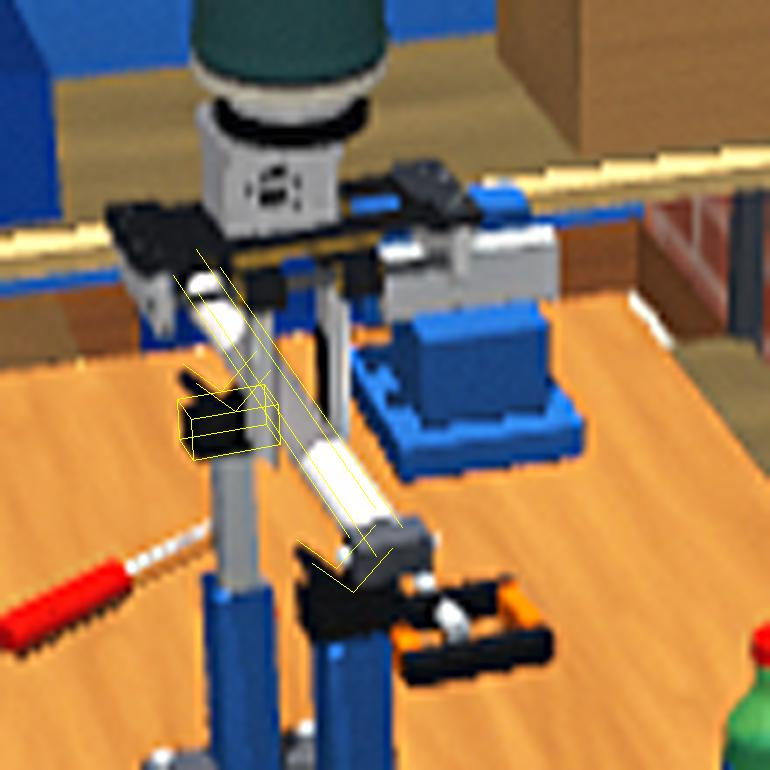

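View pics/o2.png

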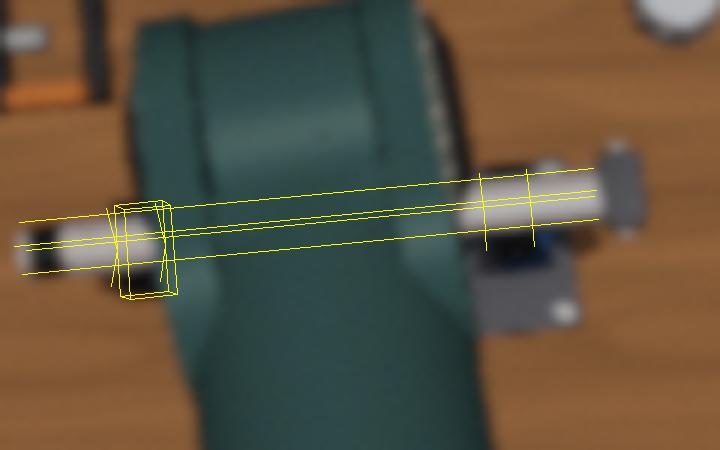

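Call:
jog_arm --moves '[0,0.0015,0.008,0,0,0,1,0,0.001,0.008,0,0,0,1,0,0,0.006,0,0,0,1,0,0,0.003,0,0,0,1,0,0,0,0,0,0,1]'

```text
clock: 20.6
position: [0.5422, 0.1475, 0.2502]
tcp_rot: [-0.016, 0.999, 0.037, -0.001]
contact_force: [0.3, -0.2, -3.0]
opening: 0.276
```

```bash
python3 o3.py 12 .5403 .1722 1.8
```

```text
at [0.5422 0.1475 0.2502] yaw 4.190522084558962 F [ 0.2558 -0.1528 -2.9918] t 20.6 op 0.2759351904566427 q [-0.7045  0.2831  0.4927  1.7386 -0.1805  1.1549 -0.0824]
shift [-0.0001  0.0005  0.0089]
turn [-0.0326  0.0018  0.0016]
turn [-0.0028 -0.0512 -3.1396]
```

View pics/o1.png

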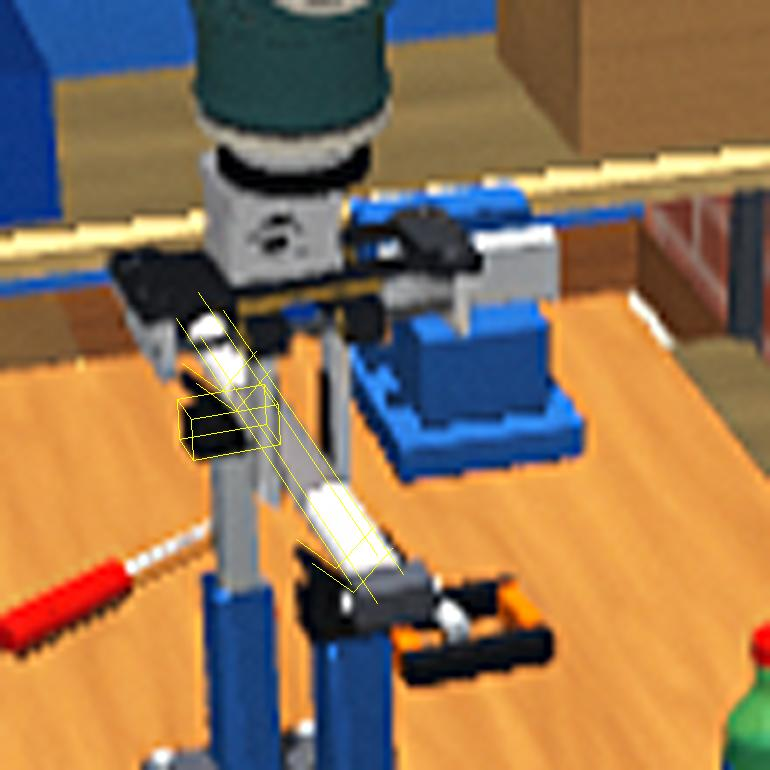

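View pics/o2.png

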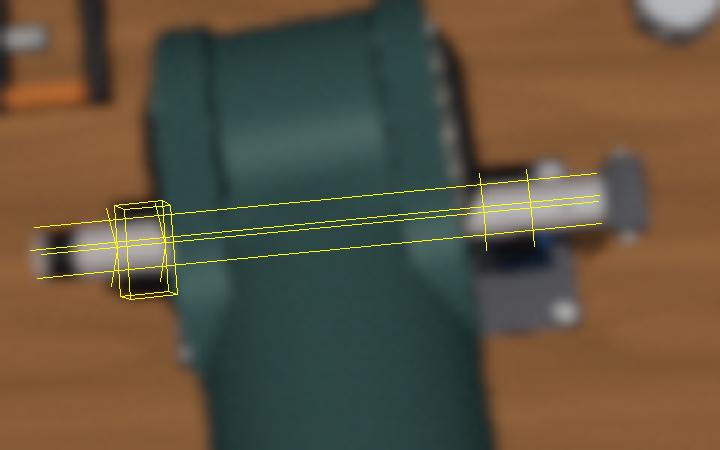

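Call:
jog_arm --moves '[0,0,0.003,0,0,0,1,0,0,0.002,0,0,0,1,0,0,0.001,0,0,0,1]'

```text
clock: 21.0
position: [0.5423, 0.1477, 0.2445]
tcp_rot: [-0.016, 0.999, 0.036, -0.001]
contact_force: [-0.1, -0.2, -3.2]
opening: 0.276
```

Call:
jog_arm --moves '[0,0,0.001,0,0,0,1,0,0,0.001,0,0,0,1]'

```text
clock: 21.2
position: [0.5424, 0.1478, 0.2426]
tcp_rot: [-0.016, 0.999, 0.036, -0.001]
contact_force: [0.2, 0.2, -2.8]
opening: 0.283
```

Call:
jog_arm --moves '[0,0,0.001,0,0,0,1,0,0,0.0005,0,0,0,1]'

```text
clock: 21.4
position: [0.5425, 0.1478, 0.2416]
tcp_rot: [-0.017, 0.999, 0.036, -0.001]
contact_force: [-4.0, -1.2, 9.3]
opening: 0.276
```

Call:
jog_arm --moves '[-0.0008,0,0,0,0,0,1,0,0,0,0,0,0,1]'

```text
clock: 21.6
position: [0.5423, 0.1478, 0.2417]
tcp_rot: [-0.017, 0.999, 0.036, -0.0]
contact_force: [3.9, -0.1, 2.4]
opening: 0.274
```

```bash
python3 o3.py 13 .5403 .1722 1.8; python3 -c "
from h import *;print(observe()['wrist_torque'])"
```

```text
at [0.5423 0.1478 0.2417] yaw 4.170352920460918 F [ 3.9005 -0.0591  2.4473] t 21.6 op 0.27445505766475314 q [-0.7033  0.2893  0.491   1.7509 -0.1851  1.1344 -0.0789]
shift [-0.0002  0.0005  0.0004]
turn [-0.0332 -0.0009  0.0012]
turn [ 0.0014 -0.0521 -3.1399]
[-0.02647362 -1.23240233 -0.17089306]
```

View pics/o1.png

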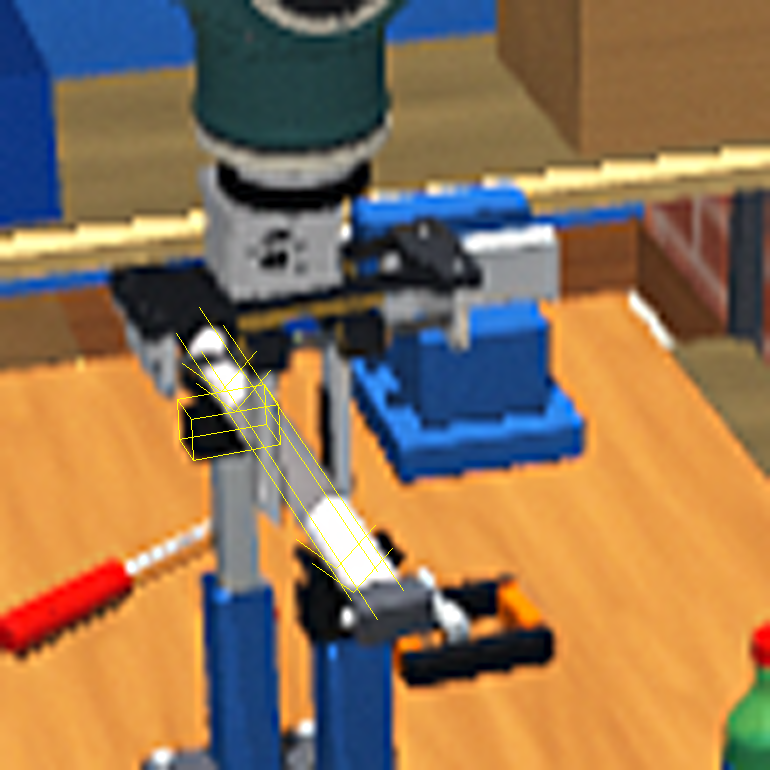

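View pics/o2.png

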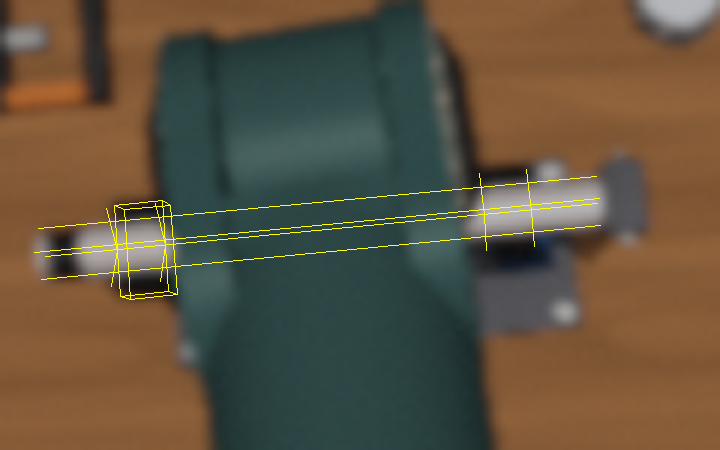

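```bash
python3 - <<'E'
from h import *
crop('t13',205,220,245,245,18,'z1');crop('t13',275,205,315,245,15,'z2')
E
```

```text
(no output)
```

View pics/z1.png

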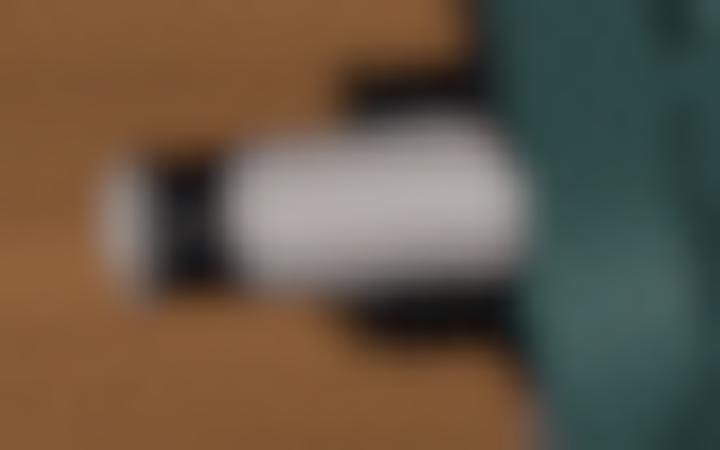

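View pics/z2.png

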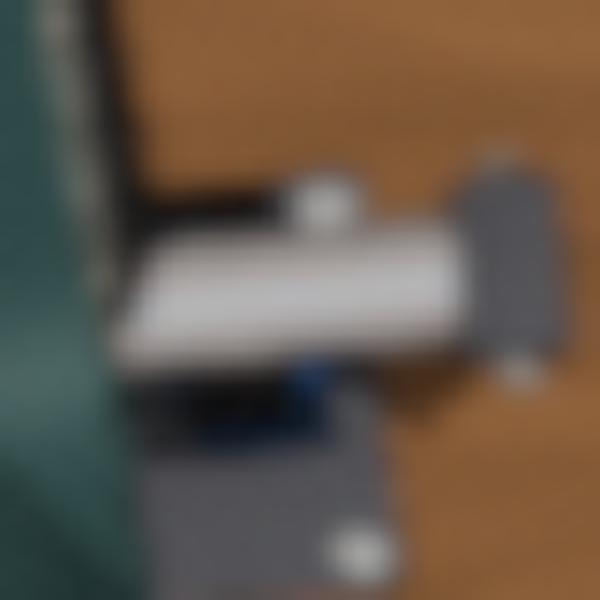

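```bash
python3 - <<'E'
from h import *
np.set_printoptions(precision=4,suppress=True)
def P(s,x0,y0,q): return ((q[0]+.5)/s-.5+x0,(q[1]+.5)/s-.5+y0)
e=atz('top',*P(18,205,220,(110,215)),.266);j=atz('top',*P(15,275,205,(462,285)),.262)
v1=atz('top',*P(18,205,220,(340,90)),.2655);v2=atz('top',*P(15,275,205,(290,205)),.259)
print(e,j,np.linalg.norm(e-j),(e+j)/2,v1,v2,(v1+v2)/2)
crop('s13',255,135,300,190,13,'z3')
E
```

```text
[0.5309 0.3232 0.266 ] [0.5488 0.0191 0.262 ] 0.30467306618258366 [0.5399 0.1711 0.264 ] [0.5523 0.2827 0.2655] [0.5676 0.056  0.259 ] [0.5599 0.1694 0.2622]
```

View pics/z3.png

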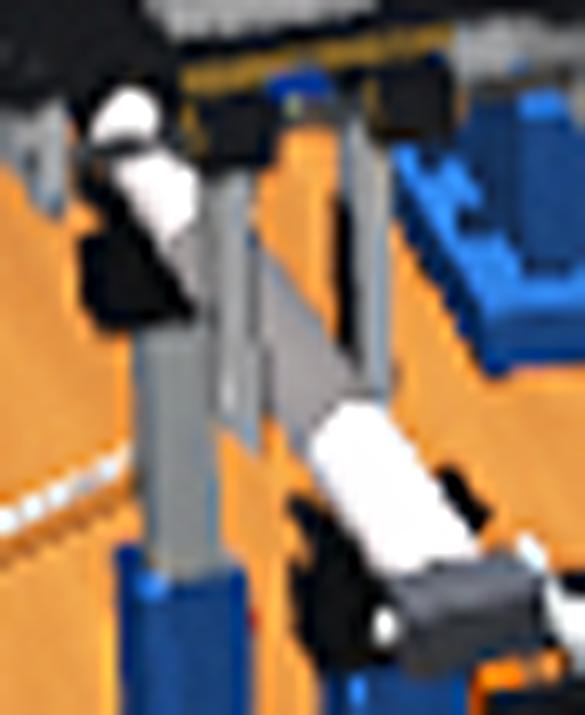

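Call:
jog_arm --moves '[0.0004,0,0,0,0,0,1,0,0,0,0,0,0,0.68,0,0,0,0,0,0,0.5,0,0,0,0,0,0,0.3,0,0,0,0,0,0,0.2,0,0,0,0,0,0,0.2]' --newtons 10

```text
clock: 22.3
position: [0.5419, 0.1478, 0.2411]
tcp_rot: [-0.016, 0.999, 0.036, -0.001]
contact_force: [-0.2, -0.2, 0.2]
opening: 0.626
```

Call:
jog_arm --moves '[0,0,-0.01,0,0,0,0.2,0,0,-0.02,0,0,0,0.2,0,0,-0.03,0,0,0,0.2,0,0,-0.03,0,0,0,0.2,-0.03,0,-0.03,0,0,0,0,-0.045,0,-0.02,0,0,0,0,-0.045,0,-0.02,0,0,0,0,-0.045,0,0,0,0,0,0]'

```text
clock: 23.1
position: [0.3771, 0.13, 0.4039]
tcp_rot: [-0.017, 0.999, 0.036, 0.001]
contact_force: [-0.5, 1.1, 0.4]
opening: 0.999
```

```bash
python3 - <<'E'
from h import *
goto([.4,.1,.4],4.1)
save('side','s14');save('top','t14')
crop('s14',245,125,315,205,9,'z3');crop('t14',200,200,320,265,6,'z1')
E
```

```text
at [0.3771 0.13   0.4039] yaw 4.138017055516433 F [-0.5125  1.1335  0.4492] t 23.1 op 0.9985970561248668 q [-0.8603 -0.1803  0.4055  1.8313  0.0402  1.4609 -0.392 ]
shift [0.0207 0.0317 0.0029]
turn [-0.0343 -0.0026  0.0007]
turn [ 0.004  -0.0539 -3.1404]
```

View pics/z3.png

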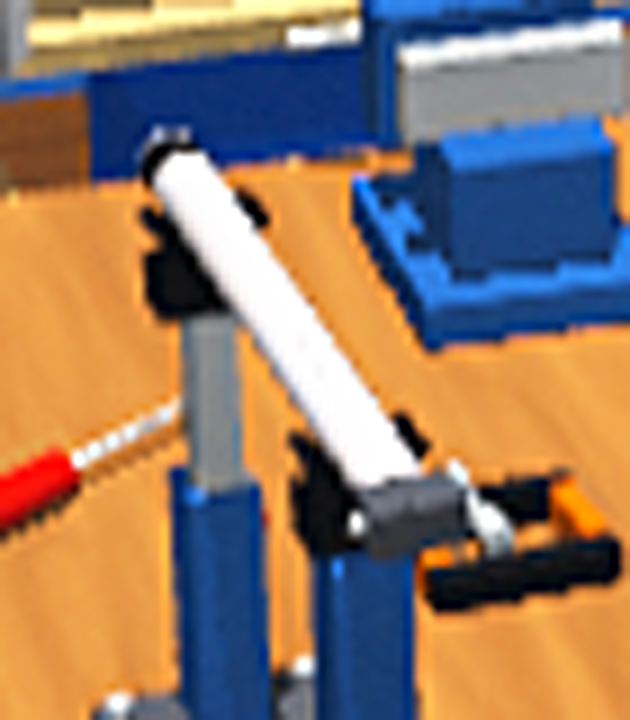

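View pics/z1.png

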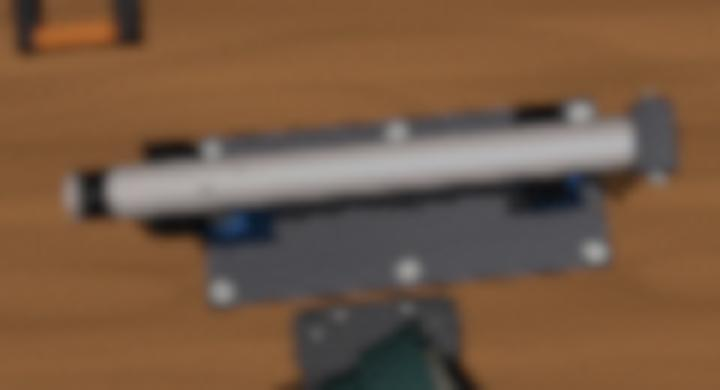

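```bash
python3 - <<'E'
from h import *
crop('t14',205,215,245,245,18,'z1');crop('t14',280,205,320,240,18,'z2')
E
```

```text
(no output)
```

View pics/z1.png

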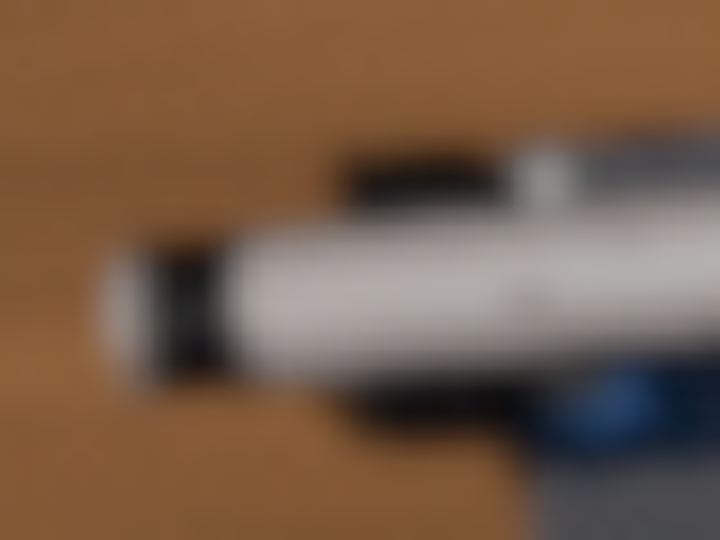

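View pics/z2.png

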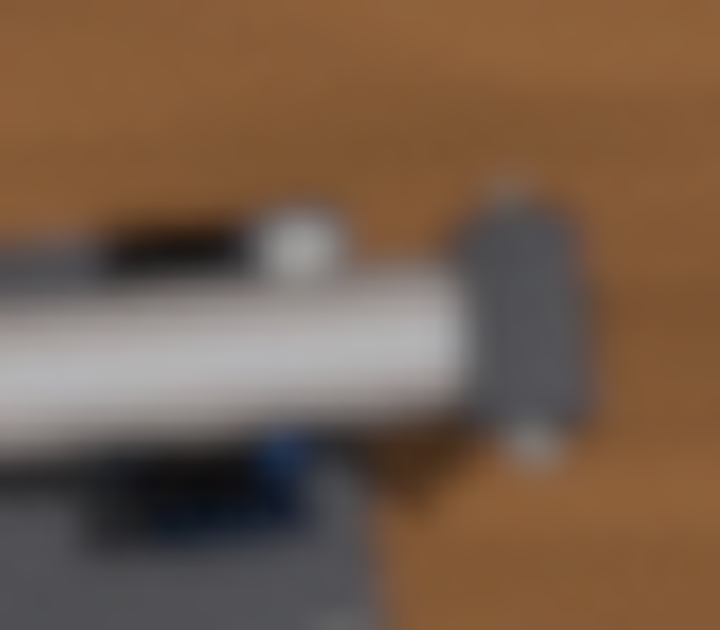

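Call:
jog_arm --moves '[0,0,0,0,0,0,0,0,0,0,0,0,0,0,0,0,0,0,0,0,0,0,0,0,0,0,0,0,0,0,0,0,0,0,0]'

```text
clock: 23.7
position: [0.3783, 0.1305, 0.401]
tcp_rot: [-0.016, 0.999, 0.036, -0.001]
contact_force: [1.0, -0.5, -0.0]
opening: 1.002
```

```bash
python3 - <<'E'
from h import *
p,d=save('side','s15')
a=cv2.imread('pics/s14.png').astype(int);b=cv2.imread('pics/s15.png').astype(int)
print((abs(a-b).max(2)>25)[100:,200:].sum())
o=cv2.imread('pics/side0.png').astype(int); m=abs(o-b).max(2)>40
ys,xs=np.nonzero(m[200:,300:]); print(len(ys), xs.min()+300 if len(xs) else 0, ys.min()+200 if len(ys) else 0, xs.max()+300 if len(xs) else 0)
print(sign_off())
E
```

```text
466
668 300 260 348
the job is handed in; nothing more can be done
None
```

View pics/s15.png

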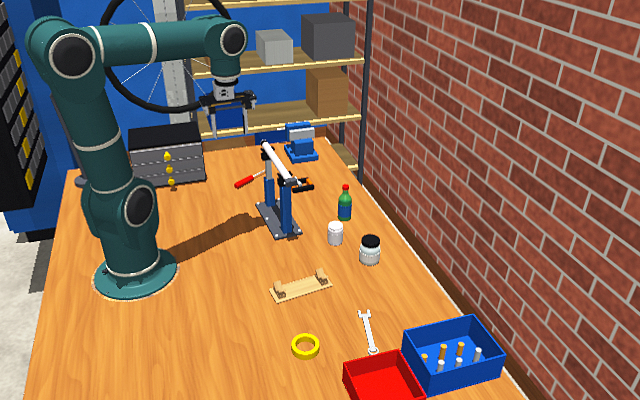

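The job is handed in at about 24 s of the 72 s allowed. The V head is latched up and the saddle post lies in both V rests, with the gripper clear of everything.

- **V head:** I drew it up about 65 mm with small steps. The pull force dropped near 60–62 mm, and the side picture then showed the red button out beside the sleeve. I stopped there and did not push on to the hard upper stop. Lowering 2–3 mm seated the button at about 10.8 N, with the head about 62.5 mm up, well under the 35 N limit. I then let go and the head stayed up.
- **Post:** I laid it in both Vs with the clamp head over the fixed post. I felt it seat at about 9 N and released it. It slopes about 2 degrees, because the latched V sits about 6.5 mm higher than the fixed one.
- **Middle of the post:** the top picture puts it about 1–2 mm off half-way, toward the telescoping post, which is within the blur. I left it as it was.
- **Bystanders:** they look unmoved in the last picture. In the region holding most of them, the before/after comparison changed only where the post had been lying.
- **Camera disagreement:** the side camera read about 2 pixels high and the top camera about 2.5 mm low in y. I corrected both from where the grasps made contact.
- **Stillness check:** it flagged 466 changed pixels between the last two side pictures. That area includes the arm, which was still settling, and I did not trace them further.

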